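Load glaze test tiles on the sloping drying rack and close it with the notched stop

ROBOT

A 6-joint arm with a two-finger parallel gripper is mounted at the origin on a cart in front of the work surface, level with it; the furniture and walls round the work are solid. World frame = base frame: x ahead of the robot, y to its left, z up, the work surface at z = 0. Lengths are in m, angles in rad, forces in N, time in s.
With the tool pointing down it reaches from about 0.35 to 1 m from the base axis. Payload 7.1 kg.
Tool frame: the origin (TCP) lies at the very end of the fingers, on their centre line; the grasp point (between the pads) lies 19 mm behind it; z points along the fingers, y is the direction in which the jaws open and shut (so a half turn about z gives the same grasp; the last joint's range is limited). The gripper opens to 85 mm and grips with 20 to 120 N. Pads are 22 mm wide; open, the fingers measure 114 mm over their backs; the gripper's body (76 mm by 85 mm) begins 54 mm behind the grasp point. The pads swing forward as they close: fully open they stand 13 mm farther back than shut.
Start: joints at [1.223, 0.423, 1.63, -0, 1.089, -0.019], TCP at [0.202, 0.592, 0.231] pointing down, gripper open.
Joint ranges: [-3, 3], [-0.9, 2.11], [0.09, 2.58], [-1.31, 4.45], [0.11, 2.69], [-2.54, 2.54]. Speed limits (rad/s): [2.39, 2.39, 3.01, 3.14, 3.14, 3.14].

INTERFACE

Orientations are given as a unit quaternion [w, x, y, z].
In Python, from rig import arm gives the robot as it stands. The module is installed in compiled form; this text tells all that it offers.
- The arm moves only by the shell command python3 -m crank 'ROWS' [FORCE]. ROWS is JSON, a list of rows, each a list of 5 numbers: the shift along the tool's x, y, z in m, then the turn about the tool's z in units of 8 degrees (1.0 is 8 degrees), then the finger opening in m, from 0 to 0.0854. A call has 1 to 20 rows; each row shifts and turns the pose as measured when the row begins, along the tool's axes as they then stand; what a row does not reach is not made up. A row lasts 1/8 s, in which the tool goes at most 62.5 mm and 10.7 degrees, less where a joint would pass 70% of its speed; a pose out of reach is approached as far as the arm can. A call is refused whole if a number of a shift passes 0.0625 or a number of a turn 1, either way. A call with a gripper value outside its range is refused whole. The fingers move at their own pace and stop on an object; FORCE is the grip in N (left out, the last holds). Time passes only in rows, so rows that do not move let the fingers close. It gives the time, the measured TCP pose, the force and the opening at its end, in the units of the state.
- arm.get_obs(): the state, without advancing time (a new reading comes with each control period).
- arm.read_camera(name): name is "side" or "top"; returns a dict with "img" (480x640x3 uint8, blue, green, red), "mtx" (3x3 intrinsics, pixels), "origin" and "rotation" of the camera in the world. Camera axes: x right, y up, looking along -z (the intrinsics and any distortion apply to the point x, -y, -z); pixel columns grow to the right and rows downward; lengths in m; the calibration is good to about 2 mm. A picture is of the moment at which its call begins. There is no depth.
- arm.hand_in(): hands the job in, once; it reports no verdict.
Trained networks look in a picture, given as the dict that the camera call returned (one of the last four; its "shot" number tells which), for a name from the list of things; names that differ only in an ending like _2 or _b are one class to them, and where a whole thing is asked for, a point or a joint stands for the part that bears it (a point fixed in the world has none). Each returns a list of dicts, best first, with "p" (0 to 1); they miss things now and then, are a little off and sometimes report something else, mostly with a low value. They report only what shows in the picture. A call takes as long as a camera call. They do not tell look-alikes from the thing itself.
- arm.trace(picture, query): "mask" (480x640 bool, what is visible of it) and "location" ([row, column] as shares, 0 to 1, of the picture: columns of its width, rows of its height, amid what is visible of it).
- arm.mark_of(picture, query): "location" ([row, column] as shares, 0 to 1, of the picture: columns of its width, rows of its height: a listed point, or the origin of a listed thing).
The state is a dict: "time_s": time; "joints": joint angles; "joint_vel": joint speeds; "tau": joint torques, N m; "tcp_pos": TCP position; "orientation": TCP orientation; "force": force on the tool from outside, world axes, zero at the start; "moment": the same for the moment, N m; "width": finger opening in m.
Only numpy, scipy, OpenCV 4.12 (cv2) and the standard library are available. Lean on these libraries where they do the work, as an engineer would, in place of code of your own. Each camera call takes 0.05 s, during which the arm holds its last target.

TASK

Set the test tiles out on the drying rack: first lift the red stop out of its notch, shift it along the back rail to the last notch (the one farthest from the cheek) and drop it in. Then lay every tile from the table flat on the sloping board, long side up the slope, one in each bay between the dividers, starting at the bay beside the cheek and skipping none; last, bring the stop back and seat it fully in the notch just past the last tile. Leave the jars alone.

Things in the scene. Friction and masses are not known exactly. Their poses are not given: they have to be found in the camera images.
- rack: Fixed wooden drying rack, 470 mm long. Origin on the table under the middle of its sloping board; x to the back (up the slope), y along the rack to the cheek end (robot's left), z up. At the back a level rail, 16 mm thick, centre plane x = 55 mm, top z = 134 mm, has 5 notches in its top (16 mm wide, 12 deep, 80 apart). Front of the rack x = -57 mm.
- board: The rack's board, sloping 25 degrees, low side to the robot. Origin at the centre of its upper surface, 72 mm over the table; x up the slope, y as the rack, z out of the surface. From a lip (8 mm high) at x = -52 mm to the back rail at x = +52 mm; cheek at y = 221 mm. Divider blocks (12 mm wide, 8 high) at y = 200, 120 .. -200 mm part the bays, 68 mm wide, with a gap for fingers at mid slope (x = -24 to 19).
- stop: Red loose saddle, 160 g, on the back rail. Origin: middle of its roof's underside; axes as the rack. Black handle 18 (x) by 24 (y) mm, 8 to 50 mm up. A lug 11 mm wide, 10 deep sits in a notch: seated, origin at the rail's top; between notches 10 mm higher. 30 mm wide; legs 34 mm down, 3 mm play on the rail: lifted 12 to 25 mm it slides astride it. Its fence reaches down the slope over the dividers. Starts in notch 1.
- tile_a: glaze test tile, sea-blue glaze, a flat slab 73 mm long by 51 mm wide by 10 mm thick, lying flat on the table at the start in any yaw; origin at the centre of its underside, z out of its glazed face, its LONG side along its own x axis. May be absent (None from the start). About 50 g.
- tile_b: glaze test tile, brown glaze, a flat slab 72 mm long by 48 mm wide by 9 mm thick, lying flat on the table at the start in any yaw; origin at the centre of its underside, z out of its glazed face, its LONG side along its own x axis. May be absent (None from the start). About 50 g.
- tile_c: glaze test tile, mottled cream and beige glaze, a flat slab 71 mm long by 46 mm wide by 9 mm thick, lying flat on the table at the start in any yaw; origin at the centre of its underside, z out of its glazed face, its LONG side along its own y axis. May be absent (None from the start). About 50 g.
- tile_d: glaze test tile, brown glaze, like tile_b, a flat slab 72 mm long by 48 mm wide by 9 mm thick, lying flat on the table at the start in any yaw; origin at the centre of its underside, z out of its glazed face, its LONG side along its own x axis. May be absent (None from the start). About 50 g.
- blue_jar: bystander: small jar with a blue band, 48 mm across, 58 mm high, origin under its centre; leave it alone
- yellow_jar: bystander: small jar with a yellow band and black lid, 48 mm across, 58 mm high, origin under its centre; leave it alone
- bay1 (a point): centre of bay 1 on the board's surface (bay 1 next to the cheek, at the robot's left; bays 80 mm apart)
- notch1 (a point): notch 1 of the back rail, at the level of the rail's top; it lies at the boundary just past bay 1, 40 mm from that bay's centre
- bay2 (a point): centre of bay 2 on the board's surface (bay 1 next to the cheek, at the robot's left; bays 80 mm apart)
- notch2 (a point): notch 2 of the back rail, at the level of the rail's top; it lies at the boundary just past bay 2, 40 mm from that bay's centre
- bay3 (a point): centre of bay 3 on the board's surface (bay 1 next to the cheek, at the robot's left; bays 80 mm apart)
- notch3 (a point): notch 3 of the back rail, at the level of the rail's top; it lies at the boundary just past bay 3, 40 mm from that bay's centre
- bay4 (a point): centre of bay 4 on the board's surface (bay 1 next to the cheek, at the robot's left; bays 80 mm apart)
- notch4 (a point): notch 4 of the back rail, at the level of the rail's top; it lies at the boundary just past bay 4, 40 mm from that bay's centre
- bay5 (a point): centre of bay 5 on the board's surface (bay 1 next to the cheek, at the robot's left; bays 80 mm apart)
- notch5 (a point): notch 5 of the back rail, at the level of the rail's top; it lies at the boundary just past bay 5, 40 mm from that bay's centre
There are look-alikes about, which are no part of the job. What is shaped like the stop but turquoise is not meant.

How it is judged:
By the outcome, as a careful person would: the job done as asked, in the order asked, and still so for the second after the job is handed in, with the robot touching nothing.
Of tile_a, tile_b, tile_c, tile_d only 3 to 4 are there at a start; the rules pass over those that are not, and their reading is None.
At some moment in a run one of tile_a, tile_b, tile_c, tile_d may be knocked a few centimetres aside while the robot is not near it.
Once in a run the grip may slacken for a moment while it holds something.
It also fails if it takes over 210 s, if anything falls off the work surface, if the arm or the gripper's body presses on something with over 40 N, if the wrist force passes 120 N, or if a joint passes its speed limit or range.

## Working session

There is one attempt and no reset: what is moved stays moved. The work goes in short steps, Python scripts to look and compute and a shell command to move; the robot and the scene stay as the last step left them, time stands still between calls to the robot, and variables do not carry over. Pictures are saved under pics/ and viewed, and the job is handed in when it is done.

```bash
mkdir -p pics; ls; python3 - <<'E'
from rig import arm
import cv2
o=arm.get_obs(); print({k:o[k] for k in ('time_s','tcp_pos','orientation','width','force')})
for n in('side','top'):
    p=arm.read_camera(n); cv2.imwrite(f'pics/{n}0.png',p['img']); print(n,p['mtx'],p['origin'],p['rotation'],[k for k in p])
E
```

```text
pics
{'time_s': 0.0, 'tcp_pos': array([0.20159791, 0.59099266, 0.23049859]), 'orientation': array([-1.50557127e-04,  1.63677988e-01,  9.86513485e-01, -7.97801260e-04]), 'width': 0.08566309672916571, 'force': array([-0.21919073,  0.3083221 ,  0.11460379])}
side [[544.61238103   0.         309.05931868]
 [  0.         544.61238103 244.63455687]
 [  0.           0.           1.        ]] [0.69443112 1.17526574 0.97468595] [0.01520704 0.01940038 0.44505085 0.89516597] ['img', 'mtx', 'origin', 'rotation', 'shot']
top [[433.50864049   0.         322.15929102]
 [  0.         433.50864049 248.50623377]
 [  0.           0.           1.        ]] [0.53417512 0.05138228 1.13318653] [-0.69891871 -0.03236147  0.01884586  0.71422   ] ['img', 'mtx', 'origin', 'rotation', 'shot']
```

View pics/side0.png

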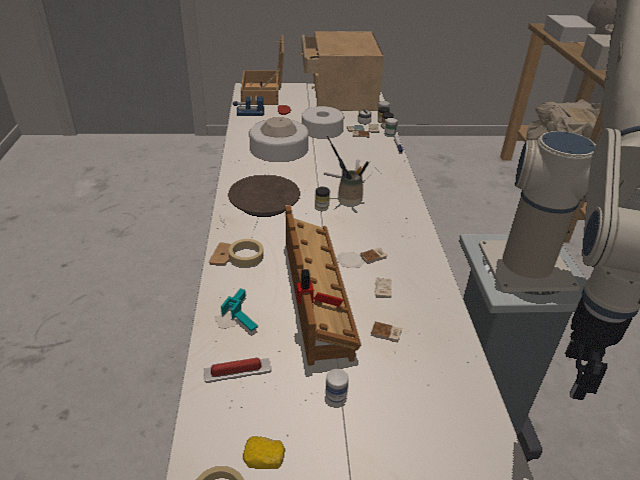

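View pics/top0.png

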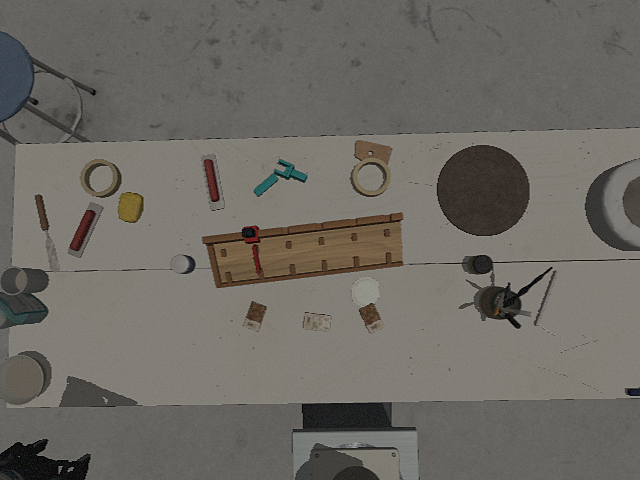

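Top view: two brown tiles at (255,317) and (371,318), one cream tile at (317,322), and no blue tile seen. The red stop is at (251,235). Its turquoise look-alike is at (280,177) and isn't meant. Next I'll write the helpers and run the networks.

```bash
cat > h.py <<'E'
from rig import arm
import numpy as np, cv2
from scipy.spatial.transform import Rotation as R
def rot(q): return R.from_quat([q[1],q[2],q[3],q[0]]).as_matrix()
def proj(p,P):
    c=(np.asarray(P,float)-p['origin'])@rot(p['rotation']); c=c*[1,-1,-1]
    u=c@np.asarray(p['mtx']).T; return u[...,:2]/u[...,2:]
def ray(p,uv):
    d=np.linalg.inv(p['mtx'])@[uv[0],uv[1],1.]; return rot(p['rotation'])@(d*[1,-1,-1])
def onz(p,uv,z):
    d=ray(p,uv); o=np.asarray(p['origin']); return o+d*(z-o[2])/d[2]
def tri(ps,uvs):
    A=np.zeros((3,3));b=np.zeros(3)
    for p,uv in zip(ps,uvs):
        d=ray(p,uv);d/=np.linalg.norm(d);M=np.eye(3)-np.outer(d,d);A+=M;b+=M@p['origin']
    return np.linalg.solve(A,b)
def crop(p,u,v,w,h,s,fn):
    u,v=int(u),int(v);c=p['img'][max(0,v-h//2):v+h//2,max(0,u-w//2):u+w//2]
    cv2.imwrite(fn,cv2.resize(c,None,fx=s,fy=s,interpolation=cv2.INTER_CUBIC))
def pix(l): return np.array([l[1]*640,l[0]*480])
def pose():
    o=arm.get_obs();return np.array(o['tcp_pos']),rot(o['orientation']),o
E
python3 - <<'E'
from h import *
t=arm.read_camera('top');s=arm.read_camera('side')
for n in ['rack','board','stop','tile_a','tile_b','tile_c','bay1','bay5','notch1','notch2','notch3','notch4','notch5','blue_jar','yellow_jar']:
    r={}
    for k,p in(('top',t),('side',s)):
        r[k]=[(np.round(pix(d['location']),1).tolist(),round(d['p'],2)) for d in arm.mark_of(p,n)]
    try: print(n,r,tri([t,s],[r['top'][0][0],r['side'][0][0]]).round(4))
    except Exception as e: print(n,r)
for n in ['tile_a','tile_b','tile_c']:
  for d in arm.trace(t,n):
    m=d['mask'].astype(np.uint8);c=cv2.findContours(m,0,2)[0];c=max(c,key=cv2.contourArea)
    q=np.array([onz(t,x[0],.009)[:2] for x in c],np.float32);print(n,d['p'],cv2.minAreaRect(q*1000))
crop(t,315,310,200,80,4,'pics/c1.png');crop(s,350,290,160,120,5,'pics/c2.png');crop(t,300,240,240,120,3.3,'pics/c3.png')
E
```

```text
rack {'top': [([308.9, 255.2], 0.96)], 'side': [([318.4, 293.5], 0.62)]} [0.6006 0.107  0.0029]
board {'top': [([307.7, 252.7], 0.68)], 'side': [([318.2, 272.0], 0.92)]} [0.6029 0.1062 0.0763]
stop {'top': [([286.2, 171.5], 0.7), ([249.8, 235.0], 0.65)], 'side': [([304.1, 284.4], 0.79), ([235.4, 304.8], 0.72)]} [0.7162 0.1682 0.1222]
tile_a {'top': [([255.0, 315.9], 0.95), ([316.1, 320.1], 0.95), ([370.1, 318.2], 0.63)], 'side': [([385.1, 328.4], 0.98), ([375.7, 255.3], 0.8), ([381.4, 291.6], 0.67)]} [0.4464 0.2481 0.0134]
tile_b {'top': [([255.0, 315.9], 0.95), ([316.1, 320.1], 0.95), ([370.1, 318.2], 0.63)], 'side': [([385.1, 328.4], 0.98), ([375.7, 255.3], 0.8), ([381.4, 291.6], 0.67)]} [0.4464 0.2481 0.0134]
tile_c {'top': [([255.0, 315.9], 0.95), ([316.1, 320.1], 0.95), ([370.1, 318.2], 0.63)], 'side': [([385.1, 328.4], 0.98), ([375.7, 255.3], 0.8), ([381.4, 291.6], 0.67)]} [0.4464 0.2481 0.0134]
bay1 {'top': [([241.3, 259.3], 0.88), ([370.5, 241.9], 0.87), ([272.0, 255.3], 0.78), ([300.7, 250.6], 0.68)], 'side': [([314.7, 254.8], 0.94), ([307.2, 238.0], 0.94), ([328.2, 317.5], 
[... 2597 characters left out ...]
21484), 65.84689331054688)
tile_b 0.59 ((613.0862426757812, 116.21209716796875), (144.73101806640625, 531.2099609375), 5.555538177490234)
tile_b 0.56 ((427.5633239746094, 89.15693664550781), (68.20721435546875, 42.17222595214844), 82.60089874267578)
tile_c 0.96 ((433.8111572265625, -50.46453094482422), (68.08141326904297, 42.462501525878906), 25.088823318481445)
tile_c 0.64 ((445.3609619140625, 249.64956665039062), (44.88581848144531, 69.11019134521484), 65.84689331054688)
tile_c 0.59 ((613.0862426757812, 116.21209716796875), (144.73101806640625, 531.2099609375), 5.555538177490234)
tile_c 0.56 ((427.5633239746094, 89.15693664550781), (68.20721435546875, 42.17222595214844), 82.60089874267578)
```

View pics/c1.png

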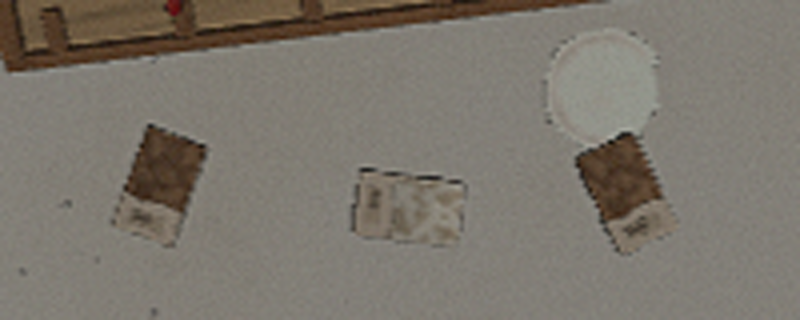

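View pics/c2.png

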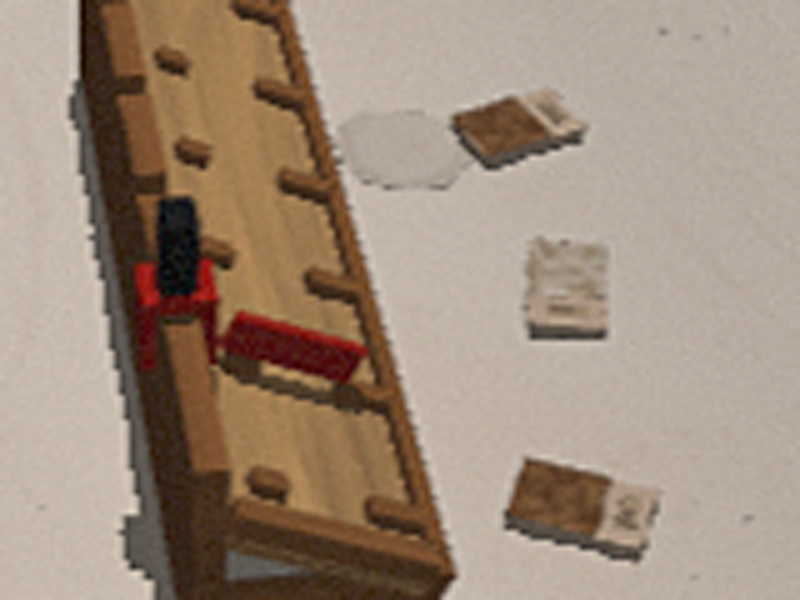

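View pics/c3.png

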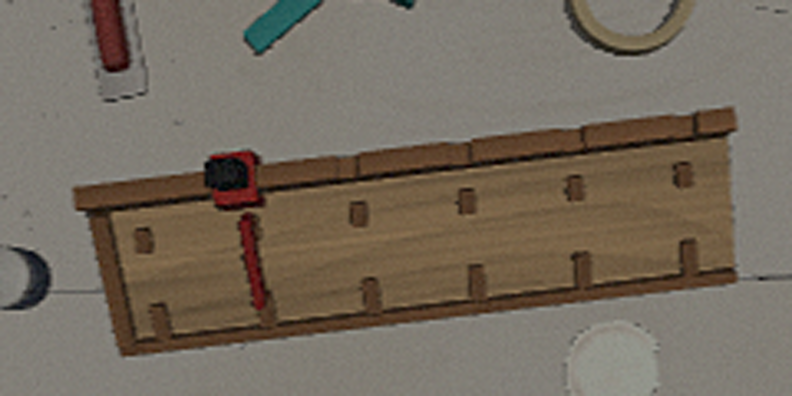

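```bash
cat >> h.py <<'E'
NY=[.12,.04,-.04,-.12,-.20]; BY=[.16,.08,0,-.08,-.16]
def rackT(v,P): 
    c,s=np.cos(v[2]),np.sin(v[2]); P=np.asarray(P,float)
    return np.stack([v[0]+c*P[...,0]-s*P[...,1],v[1]+s*P[...,0]+c*P[...,1],P[...,2]],-1)
E
python3 - <<'E'
from h import *
from scipy.optimize import least_squares
ps=[arm.read_camera('top'),arm.read_camera('side')]
D=[]
for p in ps:
  for n,pts in(('notch1',[(.055,y,.134) for y in NY]),('bay1',[(0,y,.072) for y in BY]),('rack',[(0,0,0)]),('board',[(0,0,.072)])):
    for d in arm.mark_of(p,n): D.append((p,pix(d['location']),np.array(pts),n))
def f(v,full=False):
    r=[]
    for p,u,P,n in D:
        e=proj(p,rackT(v,P))-u; r.append(e[np.argmin((e**2).sum(1))])
    return np.array(r) if full else np.array(r).ravel()
s=least_squares(f,[.601,.107,.096],loss='soft_l1',f_scale=1.5)
print(s.x,np.degrees(s.x[2])); 
for d,e in zip(D,f(s.x,True)): print(d[3],d[0]['shot'],d[1].round(),e.round(1))
for p,n in zip(ps,('t','s')):
    im=cv2.resize(p['img'],None,fx=3,fy=3,interpolation=cv2.INTER_CUBIC)
    L=[[(.047,-.235,.134),(.047,.235,.134),(.063,.235,.134),(.063,-.235,.134)]]
    import math
    c,sn=math.cos(math.radians(25)),math.sin(math.radians(25))
    B=lambda x,y,z:(x*c-z*sn,y,.072+x*sn+z*c)
    L.append([B(-.052,.215,0),B(.052,.215,0),B(.052,-.235,0),B(-.052,-.235,0)])
    for y in [.2,.12,.04,-.04,-.12,-.2]: L.append([B(-.052,y-.006,.008),B(-.024,y-.006,.008),B(-.024,y+.006,.008),B(-.052,y+.006,.008)])
    for q in L: cv2.polylines(im,[np.int32(proj(p,rackT(s.x,q))*3)],True,(0,255,0),1)
    cx,cy=(305,250) if n=='t' else (320,285)
    im=im[max(0,cy*3-280):cy*3+280,cx*3-390:cx*3+390]; cv2.imwrite(f'pics/fit_{n}.png',im)
E
```

```text
[0.60143633 0.11086955 0.10109401] 5.792260050369948
notch1 5 [354. 222.] [-0.8 -0.8]
notch1 5 [281. 228.] [3.1 1.8]
notch1 5 [386. 217.] [ 0.9 -0.2]
notch1 5 [252. 236.] [-1.5 -1.7]
notch1 5 [323. 223.] [-4.5  2.6]
bay1 5 [274. 255.] [-0.5  2. ]
bay1 5 [244. 260.] [-2.3  0.9]
bay1 5 [372. 243.] [-0.8  1.6]
bay1 5 [303. 250.] [2.7 2.8]
bay1 5 [337. 248.] [1.1 0.5]
rack 5 [309. 254.] [-1.6  0.5]
rack 5 [255. 320.] [ 52.6 -65.1]
board 5 [309. 252.] [-2.7  0.8]
board 5 [274. 256.] [32.  -3.2]
notch1 6 [305. 290.] [-0.2 -0.3]
notch1 6 [295. 230.] [-2.1 -1.2]
notch1 6 [298. 246.] [-2.1  1.1]
notch1 6 [291. 210.] [-1.7  2.9]
notch1 6 [301. 268.] [-0.9 -0.5]
bay1 6 [319. 276.] [ 0.6 -1.8]
bay1 6 [307. 238.] [ 2.9 -0.4]
bay1 6 [326. 295.] [-0.9  0.5]
bay1 6 [332. 320.] [-1.9 -1.6]
bay1 6 [317. 255.] [-2.5  0. ]
rack 6 [317. 296.] [ 1.5 -0.4]
board 6 [317. 272.] [2. 2.]
```

View pics/fit_t.png

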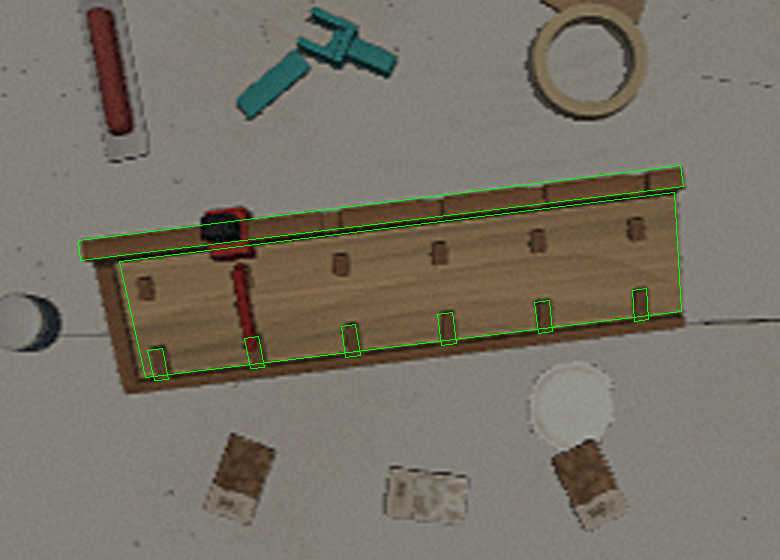

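View pics/fit_s.png

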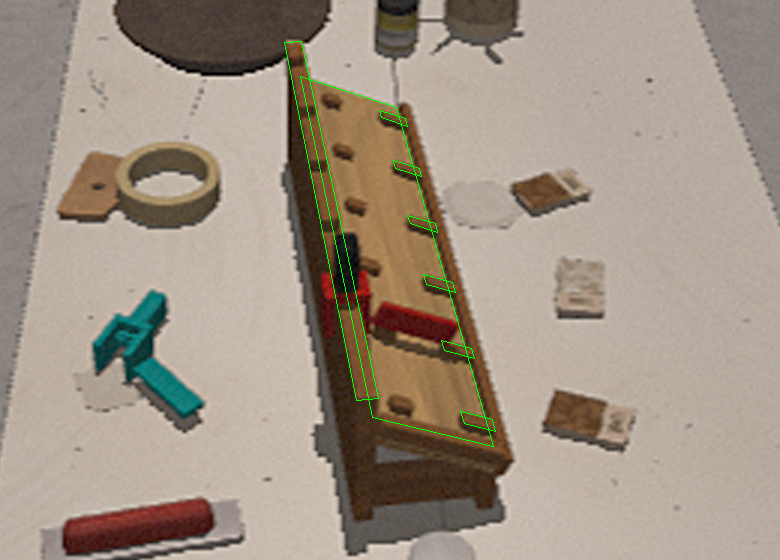

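```bash
cat >> h.py <<'E'
RK=np.array([.6014,.1109,.1011])
def go(P,yawx=None):
    """remaining: turn units about tool z (first), then tool-frame shift AFTER that turn, for world target"""
    t,M,o=pose(); P=np.asarray(P,float)
    dz=0
    if yawx is not None:
        cur=np.arctan2(M[1,0],M[0,0]); e=(yawx-cur+np.pi)%(2*np.pi)-np.pi
        alt=e-np.sign(e)*np.pi
        j6=o['joints'][5]
        print('turn units (tool z):',-np.degrees(e)/8,' alt(half turn):',-np.degrees(alt)/8,'j6',j6)
        M2=R.from_euler('z',e).as_matrix()@M; print('shift after turn',(M2.T@(P-t)).round(4))
        M3=R.from_euler('z',alt).as_matrix()@M; print('shift after alt turn',(M3.T@(P-t)).round(4))
    print('shift now',(M.T@(P-t)).round(4),'tcp',t.round(4),'w',round(o['width'],4),'F',o['force'].round(1),'t',round(o['time_s'],2),'yaw',np.degrees(np.arctan2(M[1,0],M[0,0])).round(2),'tilt',M[2,2].round(4))
E
python3 - <<'E'
from h import *
P=rackT(RK,[.055,.12,.25]);print(P); go(P,RK[2]+np.pi/2)
E
```

```text
[0.64400781 0.23583828 0.25      ]
turn units (tool z): 8.170979186259437  alt(half turn): -14.329020813740563 j6 -0.018975692359099728
shift after turn [-0.3985  0.4041 -0.0186]
shift after alt turn [ 0.3985 -0.4041 -0.0187]
shift now [-0.5334 -0.1938 -0.0187] tcp [0.2018 0.5915 0.2313] w 0.0853 F [-0.  -0.7  0.1] t 2.35 yaw 161.16 tilt -1.0
```

```bash
python3 -m crank '[[0,0,-0.02,1,0.06],[0,0,0,1,0.06],[0,0,0,1,0.06],[0,0,0,1,0.06],[0,0,0,1,0.06],[0,0,0,1,0.06],[0,0,0,1,0.06],[0,0,0,1,0.06],[0,0,0,0.17,0.06]]' 40; python3 -c "
from h import *
go(rackT(RK,[.055,.12,.25]),RK[2]+np.pi/2)"
```

```text
time_s: 3.48
tcp_pos: [0.2017, 0.5915, 0.252]
orientation: [0.0, 0.684, 0.73, -0.0]
force: [0.3, 0.6, -0.3]
width: 0.0602
turn units (tool z): -0.25962186703188306  alt(half turn): 22.240378132968118 j6 1.1581706073137208
shift after turn [-0.3984  0.4041  0.002 ]
shift after alt turn [ 0.3984 -0.4041  0.002 ]
shift now [-0.3835  0.4183  0.002 ] tcp [0.2017 0.5915 0.252 ] w 0.0602 F [ 0.3  0.6 -0.3] t 3.48 yaw 93.72 tilt -1.0
```

```bash
python3 -m crank '[[0,0,0,-0.26,0.06],[-0.033,0.0335,0,0,0.06],[-0.033,0.0335,0,0,0.06],[-0.033,0.0335,0,0,0.06],[-0.033,0.0335,0,0,0.06],[-0.033,0.0335,0,0,0.06],[-0.033,0.0335,0,0,0.06],[-0.033,0.0335,0,0,0.06],[-0.033,0.0335,0,0,0.06],[-0.033,0.0335,0,0,0.06],[-0.033,0.0335,0,0,0.06],[-0.033,0.0335,0,0,0.06],[-0.033,0.0335,0,0,0.06],[0,0,0,0,0.06]]'; python3 -c "
from h import *
go(rackT(RK,[.055,.12,.25]),RK[2]+np.pi/2)
for n in ('top','side'):
    p=arm.read_camera(n); u=proj(p,rackT(RK,[.055,.12,.16])); crop(p,u[0],u[1],130,100,5,f'pics/a_{n}.png')
"
```

```text
time_s: 5.22
tcp_pos: [0.6656, 0.2401, 0.2525]
orientation: [0.0, 0.649, 0.76, 0.002]
force: [-0.3, 0.1, -0.5]
width: 0.0601
turn units (tool z): 0.40239889526796196  alt(half turn): -22.09760110473204 j6 0.1705327000413959
shift after turn [-0.002  -0.0219  0.0024]
shift after alt turn [0.002  0.0219 0.0025]
shift now [-0.0008 -0.022   0.0024] tcp [0.6656 0.2401 0.2525] w 0.0601 F [-0.3  0.1 -0.5] t 5.22 yaw 99.01 tilt -1.0
```

View pics/a_side.png

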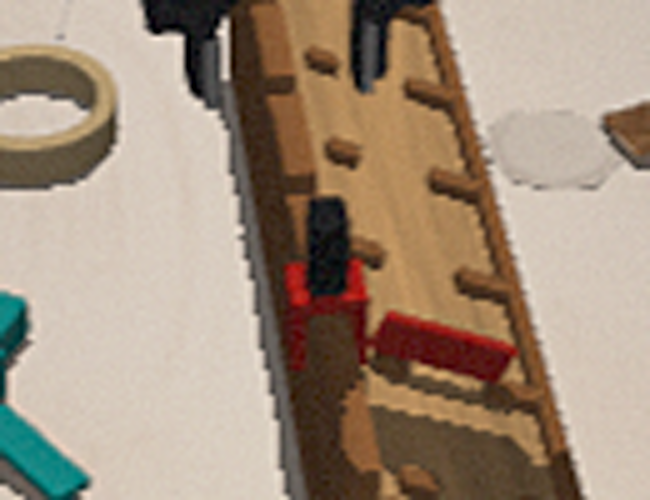

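The crop shows the red saddle with its black handle on the rail: this is the meant stop, and the turquoise one lies loose on the table. Next I correct the approach.

```bash
python3 -m crank '[[0,0,0,0.4,0.06],[0,0,0,0,0.06],[-0.001,-0.022,0.0,0,0.06],[0,0,0,0,0.06],[0,0,0,0,0.06]]'; python3 -c "
from h import *
go(rackT(RK,[.055,.12,.15]),RK[2]+np.pi/2)
"
```

```text
time_s: 5.95
tcp_pos: [0.6377, 0.2429, 0.2528]
orientation: [-0.001, 0.665, 0.747, 0.002]
force: [-0.1, 0.1, -0.1]
width: 0.0601
turn units (tool z): 0.09832983914270252  alt(half turn): -22.401670160857297 j6 0.22870612549201608
shift after turn [-0.008   0.0055  0.1028]
shift after alt turn [ 0.0072 -0.0057  0.1029]
shift now [-0.0081  0.0054  0.1028] tcp [0.6377 0.2429 0.2528] w 0.0601 F [-0.1  0.1 -0.1] t 5.95 yaw 96.58 tilt -1.0
```

```bash
python3 -m crank '[[-0.007,0.005,0.0,0.1,0.06],[0,0,0,0,0.06],[0,0,0,0,0.06],[0,0,0,0,0.06]]'; python3 -c "
from h import *
go(rackT(RK,[.055,.12,.15]),RK[2]+np.pi/2)
for n in ('top','side'):
    p=arm.read_camera(n); u=proj(p,rackT(RK,[.055,.12,.18])); crop(p,u[0],u[1],130,100,5,f'pics/b_{n}.png')
"
```

```text
time_s: 6.45
tcp_pos: [0.6451, 0.2362, 0.2527]
orientation: [-0.001, 0.671, 0.742, 0.002]
force: [0.1, -0.2, -0.0]
width: 0.0599
turn units (tool z): -0.004374959984127711  alt(half turn): 22.495625040015874 j6 0.2303112715840598
shift after turn [-0.0006 -0.0013  0.1027]
shift after alt turn [-0.0002  0.001   0.1027]
shift now [-0.0006 -0.0013  0.1027] tcp [0.6451 0.2362 0.2527] w 0.0599 F [ 0.1 -0.2 -0. ] t 6.45 yaw 95.76 tilt -1.0
```

View pics/b_side.png

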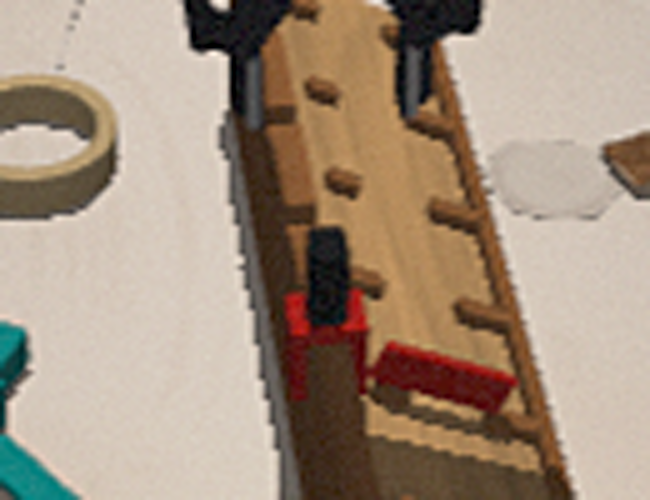

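View pics/b_top.png

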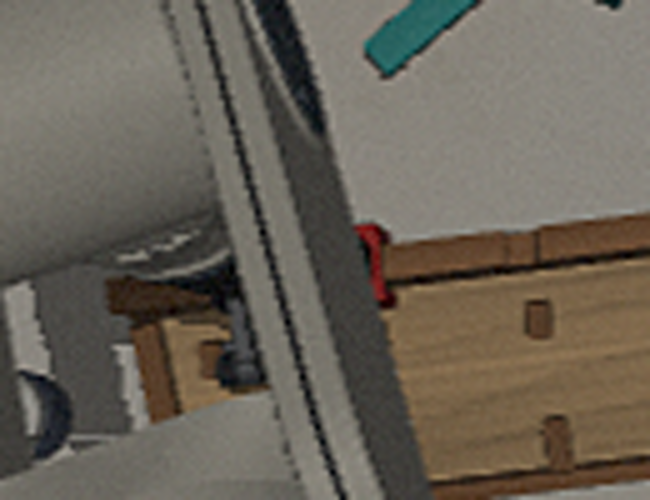

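```bash
python3 -m crank '[[0,-0.001,0.02,0,0.06],[0,0,0.02,0,0.06],[0,0,0.02,0,0.06],[0,0,0.015,0,0.06],[0,0,0.01,0,0.06],[0,0,0.005,0,0.06],[0,0,0,0,0.06],[0,0,0,0,0.06]]'; python3 -c "
from h import *
go(rackT(RK,[.055,.12,.15]),RK[2]+np.pi/2)
p=arm.read_camera('side'); u=proj(p,rackT(RK,[.055,.12,.18])); crop(p,u[0],u[1],130,100,5,f'pics/c_side.png')
"
```

```text
time_s: 7.55
tcp_pos: [0.6427, 0.2363, 0.1544]
orientation: [-0.002, 0.671, 0.742, 0.001]
force: [0.2, -0.6, -0.5]
width: 0.0599
turn units (tool z): -0.0013664341717760716  alt(half turn): 22.498633565828225 j6 0.23042470887226926
shift after turn [-0.0006  0.0013  0.0044]
shift after alt turn [ 0.0006 -0.0013  0.0044]
shift now [-0.0006  0.0013  0.0044] tcp [0.6427 0.2363 0.1544] w 0.0599 F [ 0.2 -0.6 -0.5] t 7.55 yaw 95.78 tilt -1.0
```

View pics/c_side.png

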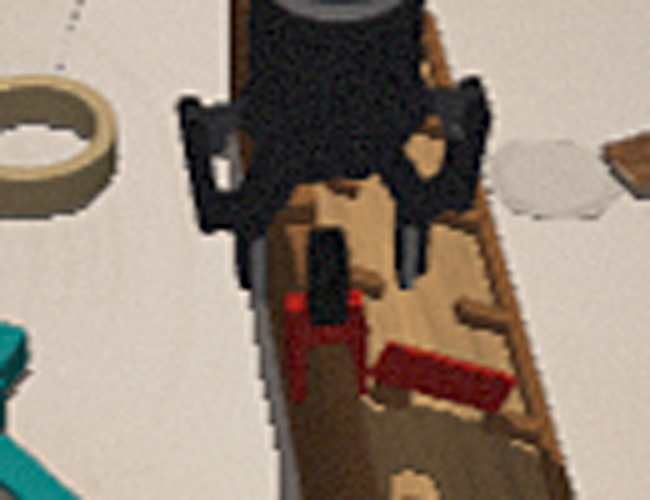

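```bash
python3 -c "
from h import *
p=arm.read_camera('side'); t,M,o=pose()
im=p['img'].copy(); im=cv2.resize(im,None,fx=5,fy=5,interpolation=cv2.INTER_CUBIC)
def dot(P,c): u=proj(p,P)*5+2; cv2.circle(im,tuple(int(a) for a in u),4,c,-1); return u/5
print(dot(t,(0,255,0)),dot(t+M[:,1]*.03,(0,255,0)),dot(t-M[:,1]*.03,(0,255,0)))
for z in(.142,.184):
  for dx in(-.009,.009):
    for dy in(-.012,.012): dot(rackT(RK,[.055+dx,.12+dy,z]),(255,0,255))
u=proj(p,rackT(RK,[.055,.12,.18]))*5
cv2.imwrite('pics/d.png',im[int(u[1])-250:int(u[1])+250,int(u[0])-325:int(u[0])+325])
"
```

```text
[306.20443725 283.08104793] [293.17031601 284.14442762] [319.15878458 282.02417654]
```

View pics/d.png

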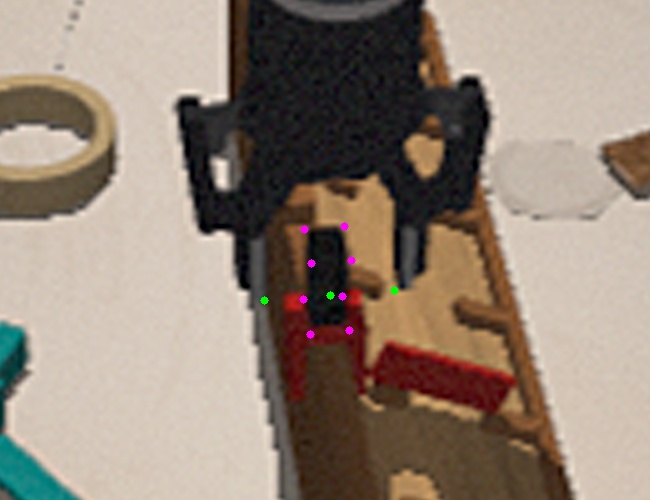

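```bash
python3 -m crank '[[-0.0006,0.001,0.004,0,0.06],[0,0,0,0,0.0],[0,0,0,0,0.0],[0,0,0,0,0],[0,0,0,0,0],[0,0,0,0,0],[0,0,0,0,0]]' 60; python3 -c "
from h import *
go(rackT(RK,[.055,.12,.15]),RK[2]+np.pi/2)
"
```

```text
time_s: 8.52
tcp_pos: [0.6443, 0.236, 0.1513]
orientation: [-0.001, 0.671, 0.742, 0.001]
force: [0.2, -0.1, 0.4]
width: 0.017
turn units (tool z): -0.0012952302954212563  alt(half turn): 22.498704769704577 j6 0.22915026876082037
shift after turn [-0.0001 -0.0003  0.0013]
shift after alt turn [0.0001 0.0003 0.0013]
shift now [-0.0001 -0.0003  0.0013] tcp [0.6443 0.236  0.1513] w 0.017 F [ 0.2 -0.1  0.4] t 8.53 yaw 95.78 tilt -1.0
```

```bash
python3 -m crank '[[0,0,-0.005,0,0],[0,0,-0.005,0,0],[0,0,-0.005,0,0],[0,0,-0.001,0,0],[0,0,0,0,0]]'; python3 -c "
from h import *
go(rackT(RK,[.055,-.20,.1695]),RK[2]+np.pi/2)
p=arm.read_camera('side'); u=proj(p,rackT(RK,[.055,.12,.16])); crop(p,u[0],u[1],130,100,5,f'pics/e.png')
"
```

```text
time_s: 9.15
tcp_pos: [0.6438, 0.2357, 0.168]
orientation: [-0.001, 0.671, 0.742, 0.001]
force: [-0.5, -0.4, -2.8]
width: 0.0172
turn units (tool z): -0.0013651114082115707  alt(half turn): 22.498634888591788 j6 0.2291743405958085
shift after turn [-3.199e-01  2.000e-04 -2.600e-03]
shift after alt turn [ 3.199e-01 -2.000e-04 -5.000e-04]
shift now [-3.199e-01  2.000e-04 -2.600e-03] tcp [0.6438 0.2357 0.168 ] w 0.0172 F [-0.5 -0.4 -2.8] t 9.15 yaw 95.78 tilt -1.0
```

View pics/e.png

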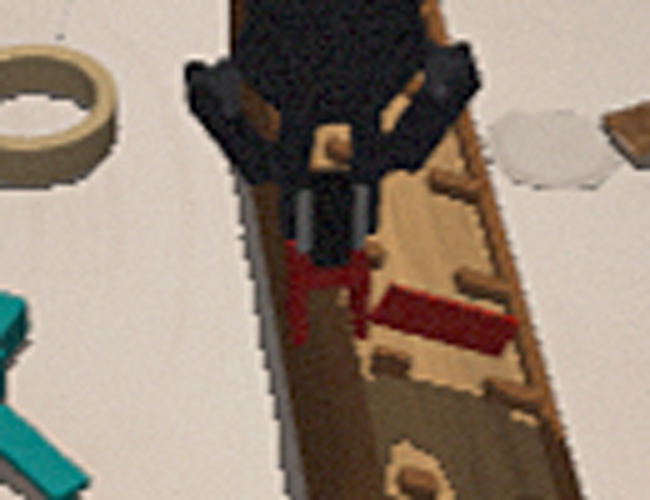

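```bash
python3 -m crank '[[-0.01,0,0,0,0],[-0.015,0,0,0,0],[-0.015,0,0,0,0],[-0.015,0,0,0,0],[-0.015,0,0,0,0],[-0.015,0,0,0,0],[-0.015,0,0,0,0],[-0.01,0,0,0,0],[-0.005,0,0,0,0],[0,0,0,0,0]]'; python3 -c "
from h import *
go(rackT(RK,[.055,-.20,.1695]),RK[2]+np.pi/2)
t,M,o=pose();print((rot([np.cos(RK[2]/2),0,0,np.sin(RK[2]/2)]).T@(t-rackT(RK,[0,0,0]))).round(4))
"
```

```text
time_s: 10.45
tcp_pos: [0.6561, 0.1115, 0.1671]
orientation: [-0.002, 0.671, 0.741, 0.0]
force: [-0.7, 0.8, -2.0]
width: 0.0175
turn units (tool z): -0.014401666346316545  alt(half turn): 22.485598333653684 j6 0.048190453071116635
shift after turn [-0.1951  0.0005 -0.003 ]
shift after alt turn [ 0.1951 -0.0005 -0.0018]
shift now [-0.1951  0.0009 -0.003 ] tcp [0.6561 0.1115 0.1671] w 0.0175 F [-0.7  0.8 -2. ] t 10.45 yaw 95.68 tilt -1.0
[ 0.0545 -0.0049  0.1671]
```

Straight and slightly low in z. I'll continue with a small lift.

```bash
python3 -m crank '[[-0.01,0,-0.001,0,0],[-0.015,0,-0.0005,0,0],[-0.02,0,0,0,0],[-0.02,0,0,0,0],[-0.02,0,0,0,0],[-0.02,0,0,0,0],[-0.02,0,0,0,0],[-0.015,0,0,0,0],[-0.01,0,0,0,0],[-0.005,0,0,0,0],[0,0,0,0,0],[0,0,0,0,0]]'; python3 -c "
from h import *
go(rackT(RK,[.055,-.20,.1695]),RK[2]+np.pi/2)
"
```

```text
time_s: 11.95
tcp_pos: [0.6726, -0.0535, 0.1681]
orientation: [-0.002, 0.671, 0.741, 0.001]
force: [-0.5, 0.2, -1.5]
width: 0.0171
turn units (tool z): -0.01309380520643938  alt(half turn): 22.486906194793562 j6 -0.19916933166439116
shift after turn [-0.0293  0.0008 -0.0014]
shift after alt turn [ 0.0293 -0.0008 -0.0013]
shift now [-0.0293  0.0008 -0.0014] tcp [ 0.6726 -0.0535  0.1681] w 0.0171 F [-0.5  0.2 -1.5] t 11.95 yaw 95.69 tilt -1.0
```

```bash
python3 -m crank '[[-0.01,0,0,0,0],[-0.01,0,0,0,0],[-0.006,0,0,0,0],[-0.002,0,0,0,0],[0,0,0,0,0],[0,0,0,0,0]]'; python3 -c "
from h import *
go(rackT(RK,[.055,-.20,.1695]),RK[2]+np.pi/2)
p=arm.read_camera('side'); u=proj(p,rackT(RK,[.055,-.2,.15])); crop(p,u[0],u[1],130,100,5,f'pics/f.png')
p=arm.read_camera('top'); u=proj(p,rackT(RK,[.055,-.2,.15])); crop(p,u[0],u[1],130,100,5,f'pics/f2.png')
"
```

```text
time_s: 12.7
tcp_pos: [0.6756, -0.0826, 0.1681]
orientation: [-0.002, 0.671, 0.742, 0.001]
force: [0.5, 0.5, -2.6]
width: 0.0172
turn units (tool z): -0.006648031690813596  alt(half turn): 22.493351968309188 j6 -0.2421705012854351
shift after turn [ 0.      0.0007 -0.0014]
shift after alt turn [-0.     -0.0007 -0.0014]
shift now [ 0.      0.0007 -0.0014] tcp [ 0.6756 -0.0826  0.1681] w 0.0172 F [ 0.5  0.5 -2.6] t 12.7 yaw 95.74 tilt -1.0
```

View pics/f.png

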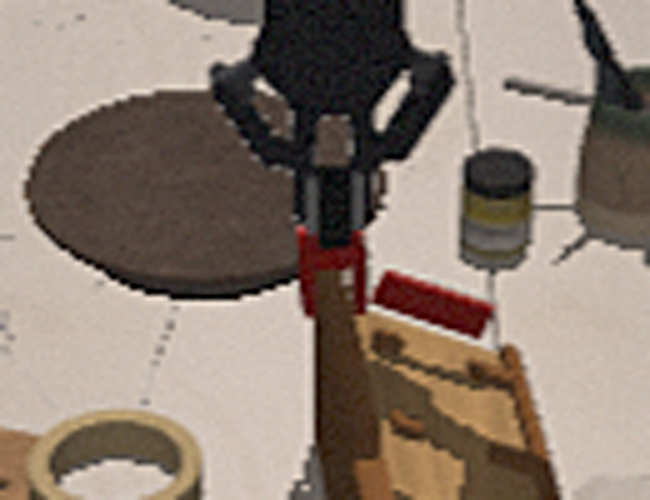

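View pics/f2.png

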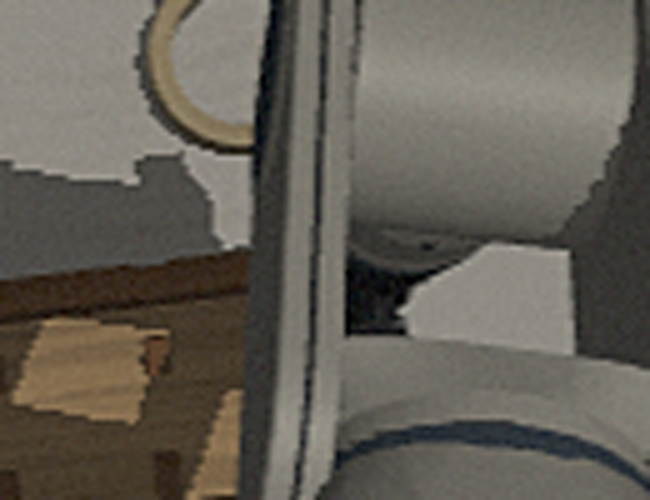

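```bash
python3 -m crank '[[0,0,0.003,0,0],[0,0,0.004,0,0],[0,0,0.004,0,0],[0,0,0.003,0,0],[0,0,0.001,0,0],[0,0,0,0,0]]'; python3 -c "
from h import *
go(rackT(RK,[.055,-.20,.1513]),RK[2]+np.pi/2)
"
```

```text
time_s: 13.55
tcp_pos: [0.6753, -0.0819, 0.1515]
orientation: [-0.002, 0.671, 0.742, 0.0]
force: [0.3, -0.6, -1.6]
width: 0.0173
turn units (tool z): -0.0007147143969776454  alt(half turn): 22.499285285603023 j6 -0.24222236690355867
shift after turn [-0.0007  0.0009  0.0002]
shift after alt turn [ 0.0007 -0.0009  0.0002]
shift now [-0.0007  0.0009  0.0002] tcp [ 0.6753 -0.0819  0.1515] w 0.0173 F [ 0.3 -0.6 -1.6] t 13.55 yaw 95.79 tilt -1.0
```

Down to the seated height with no contact force, so the lug is in the notch. Release and go up.

```bash
python3 -m crank '[[0,0,0.001,0,0],[0,0,0,0,0.01],[0,0,0,0,0.05],[0,0,0,0,0.05],[0,0,0,0,0.05],[0,0,-0.02,0,0.06],[0,0,-0.03,0,0.06],[0,0,-0.03,0,0.06],[0,0,-0.02,0,0.06],[0,0,0,0,0.06]]'; python3 -c "
from h import *
p=arm.read_camera('side'); u=proj(p,rackT(RK,[.055,-.2,.15])); crop(p,u[0],u[1],130,100,5,f'pics/g.png')
q=arm.read_camera('top'); cv2.imwrite('pics/g2.png',q['img'])
go(rackT(RK,[.055,-.20,.1513]),RK[2]+np.pi/2)
T=[tuple(pix(d['location'])) for d in arm.mark_of(p,'stop')]; print(T, proj(p,rackT(RK,[[.055,-.2,.134],[.055,-.2,.144]])))
for n in ['tile_b']:
  for d in arm.trace(q,n):
    m=d['mask'].astype(np.uint8);c=cv2.findContours(m,0,2)[0];c=max(c,key=cv2.contourArea)
    k=np.array([onz(q,x[0],.009)[:2] for x in c],np.float32);print(n,d['p'],cv2.minAreaRect(k*1000))
"
```

```text
time_s: 14.8
tcp_pos: [0.6774, -0.0826, 0.2611]
orientation: [0.001, 0.671, 0.742, 0.002]
force: [-0.6, 0.2, -0.4]
width: 0.06
turn units (tool z): -0.0013263462625368488  alt(half turn): 22.498673653737463 j6 -0.24196920939166217
shift after turn [-4.000e-04 -1.000e-04  1.072e-01]
shift after alt turn [-0.0002 -0.0002  0.1072]
shift now [-4.000e-04 -1.000e-04  1.072e-01] tcp [ 0.6762 -0.0824  0.2585] w 0.0597 F [-0.5  0.2 -0.7] t 14.9 yaw 95.78 tilt -1.0
[(np.float64(234.68800000000002), np.float64(306.47999999999996)), (np.float64(289.024), np.float64(211.488)), (np.float64(325.632), np.float64(207.408))] [[288.96851568 212.59899889]
 [288.96470693 209.58179033]]
tile_b 0.96 ((427.3934631347656, 88.60042572021484), (68.17256927490234, 41.999977111816406), 81.82276916503906)
tile_b 0.9 ((435.5486145019531, -50.268985748291016), (64.63863372802734, 39.0464973449707), 25.09322166442871)
tile_b 0.63 ((444.9006042480469, 248.6402587890625), (40.150455474853516, 67.00579833984375), 70.68328857421875)
tile_b 0.26 ((609.52294921875, 149.8859100341797), (138.94334411621094, 458.5472717285156), 5.671602249145508)
```

View pics/g.png

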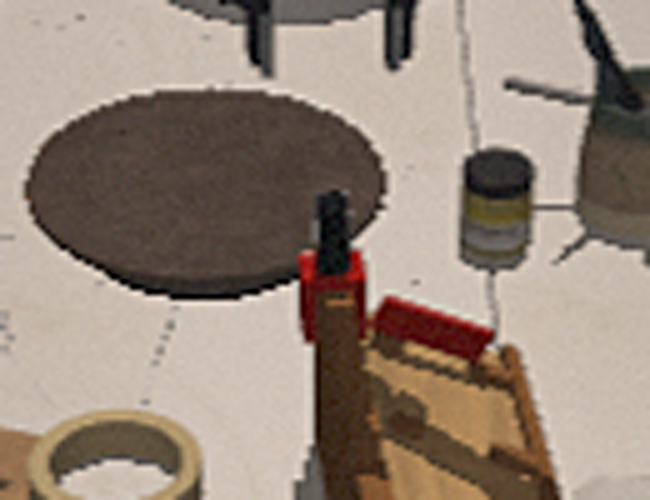

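View pics/g2.png

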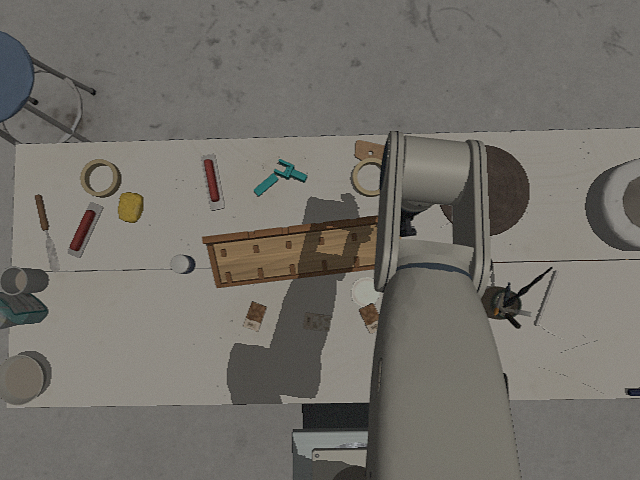

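```bash
cat >> h.py <<'E'
def tiles(z=.008):
    for n in('top','side'):
        p=arm.read_camera(n)
        for d in arm.trace(p,'tile_b'):
            v,u=np.nonzero(d['mask'])
            W=np.array([onz(p,(a,b),z)[:2] for a,b in zip(u,v)]); 
            if W.ptp(0).max()>.12 if hasattr(W,'ptp') else np.ptp(W,0).max()>.12: continue
            c=W.mean(0); w,E=np.linalg.eigh(np.cov((W-c).T)); a=np.degrees(np.arctan2(E[1,1],E[0,1]))%180
            r=cv2.minAreaRect((W*1000).astype(np.float32))
            print(n,round(d['p'],2),c.round(4),'long-axis yaw',a.round(1),'size',(np.sqrt(w*12)*1000).round(1),'rect',np.round(r[0],1),np.round(r[1],1),round(r[2],1))
E
python3 -c "
from h import *
tiles()"
```

```text
top 0.95 [0.4454 0.2492] long-axis yaw 156.7 size [41.7 66.4] rect [445.8 249.4] [42.5 67.5] 69.1
top 0.77 [0.4277 0.0892] long-axis yaw 81.6 size [42.3 67.3] rect [427.8  89.4] [69.  43.3] 82.7
top 0.54 [ 0.4355 -0.0486] long-axis yaw 10.8 size [36.4 64.4] rect [433.4 -51.3] [67.  41.3] 25.1
side 0.81 [ 0.4335 -0.049 ] long-axis yaw 26.2 size [48.9 70.5] rect [433.6 -48.9] [70.3 50.8] 24.6
side 0.68 [0.4438 0.2525] long-axis yaw 149.5 size [46.3 67.2] rect [443.5 251.8] [47.7 69.7] 65.9
side 0.65 [0.4264 0.0893] long-axis yaw 82.7 size [40.  71.8] rect [425.5  89.1] [72.9 40.3] 81.8
side 0.23 [0.5792 0.4103] long-axis yaw 82.1 size [47.3 83.6] rect [579.5 409.8] [88.8 50.9] 84.2
```

```bash
python3 -m crank '[[0,0,0,-1,0.065],[0,0,0,-1,0.065],[0,0,0,-1,0.065],[0,0,0,-1,0.065],[0,0,0,-1,0.065],[0,0,0,-1,0.065],[0,0,0,-1,0.065],[0,0,0,0,0.065]]'; python3 -c "
from h import *
go([.4445,.2505,.15],np.radians(155))"
```

```text
time_s: 16.2
tcp_pos: [0.6741, -0.0821, 0.2514]
orientation: [-0.005, 0.229, 0.973, 0.001]
force: [0.0, -0.7, 0.2]
width: 0.0648
turn units (tool z): -0.18406048878244577  alt(half turn): 22.315939511217554 j6 -1.2498311339624053
shift after turn [0.3476 0.2045 0.1051]
shift after alt turn [-0.3498 -0.2043  0.0978]
shift now [0.3527 0.1955 0.1052] tcp [ 0.6741 -0.0821  0.2514] w 0.0648 F [ 0.  -0.7  0.2] t 16.2 yaw 153.53 tilt -0.9999
```

```bash
python3 -m crank '[[0.03,0.017,0,-0.1,0.065],[0.03,0.017,0,0,0.065],[0.03,0.017,0,0,0.065],[0.03,0.017,0,0,0.065],[0.03,0.017,0,0,0.065],[0.03,0.017,0,0,0.065],[0.03,0.017,0,0,0.065],[0.03,0.017,0,0,0.065],[0.03,0.017,0,0,0.065],[0.03,0.017,0,0,0.065],[0.02,0.01,0,0,0.065],[0,0,0,0,0.065],[0,0,0,0,0.065]]'; python3 -c "
from h import *
go([.4445,.2505,.15],np.radians(155))
tiles()"
```

```text
time_s: 17.82
tcp_pos: [0.4628, 0.231, 0.2526]
orientation: [-0.006, 0.243, 0.97, 0.001]
force: [0.3, -0.9, -0.2]
width: 0.065
turn units (tool z): -0.39235080055058724  alt(half turn): 22.107649199449412 j6 -0.6498134635105547
shift after turn [0.0235 0.0102 0.1029]
shift after alt turn [-0.0261 -0.0097  0.1023]
shift now [0.024  0.0088 0.1029] tcp [0.4628 0.231  0.2526] w 0.065 F [ 0.3 -0.9 -0.2] t 17.82 yaw 151.86 tilt -0.9999
top 0.81 [ 0.4329 -0.0519] long-axis yaw 25.8 size [41.6 69. ] rect [433.6 -52.3] [71.  43.8] 22.3
top 0.77 [0.4271 0.0878] long-axis yaw 79.8 size [44.3 69.4] rect [426.8  88.3] [71.4 45.8] 82.2
top 0.63 [0.4597 0.2439] long-axis yaw 74.9 size [35.4 39.5] rect [459.2 244.1] [40.4 36.1] 69.1
side 0.64 [0.4436 0.2522] long-axis yaw 160.4 size [47.  65.9] rect [443.7 251.2] [48.7 67.6] 69.2
side 0.53 [0.4263 0.0922] long-axis yaw 80.1 size [41. 74.] rect [426.1  90.7] [76.3 40.4] 80.6
side 0.52 [ 0.4387 -0.0478] long-axis yaw 25.4 size [46.8 60.8] rect [437.4 -50. ] [64.2 47.9] 27.3
```

```bash
python3 -m crank '[[0,0,0,-0.6,0.065],[0,0,0,0,0.065],[0.02,0.01,0.02,0,0.065],[0.004,0,0.03,0,0.065],[0,0,0.03,0,0.065],[0,0,0.03,0,0.065],[0,0,0.03,0,0.065],[0,0,0.02,0,0.065],[0,0,0,0,0.065],[0,0,0,0,0.065]]'; python3 -c "
from h import *
go([.4445,.2505,.004],np.radians(157))
p=arm.read_camera('side'); u=proj(p,[.4445,.2505,.02]); crop(p,u[0],u[1],130,100,5,f'pics/i.png')
"
```

```text
time_s: 19.27
tcp_pos: [0.447, 0.2487, 0.0898]
orientation: [-0.005, 0.212, 0.977, 0.002]
force: [0.6, 0.3, -0.3]
width: 0.0653
turn units (tool z): -0.18966024928375788  alt(half turn): 22.310339750716242 j6 -0.6745532677041798
shift after turn [0.0022 0.0005 0.0859]
shift after alt turn [-0.0039 -0.0009  0.0858]
shift now [0.0022 0.0004 0.0859] tcp [0.447  0.2487 0.0898] w 0.0653 F [ 0.6  0.3 -0.3] t 19.27 yaw 155.48 tilt -0.9999
```

View pics/i.png

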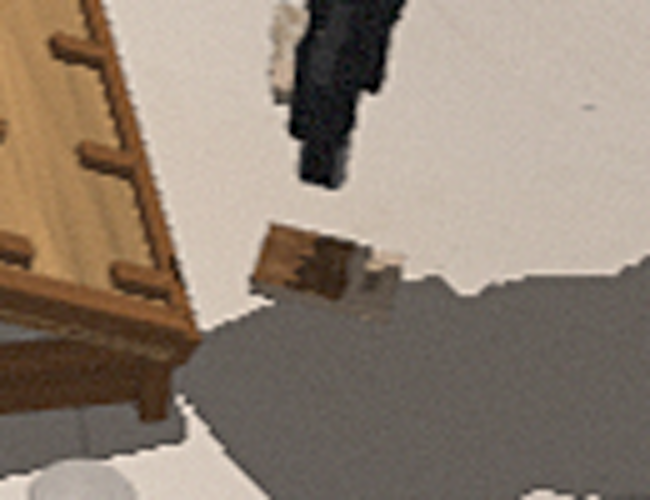

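```bash
python3 -m crank '[[0.002,0,0.02,-0.2,0.065],[0,0,0.02,0,0.065],[0,0,0.02,0,0.065],[0,0,0.012,0,0.062],[0,0,0.006,0,0.06],[0,0,0,0,0.06],[0,0,0,0,0.06]]' 40; python3 -c "
from h import *
go([.4445,.2505,-.001],np.radians(157))
p=arm.read_camera('side'); u=proj(p,[.4445,.2505,.02]); crop(p,u[0],u[1],130,100,5,f'pics/j.png')
"
```

```text
time_s: 20.2
tcp_pos: [0.4501, 0.2527, 0.0164]
orientation: [0.001, 0.199, 0.98, 0.006]
force: [-0.2, -0.8, 1.0]
width: 0.0598
turn units (tool z): 0.0016089756560766974  alt(half turn): -22.498391024343924 j6 -0.7014929172583202
shift after turn [ 0.0043 -0.0044  0.0173]
shift after alt turn [-0.0044  0.004   0.0174]
shift now [ 0.0043 -0.0044  0.0173] tcp [0.4501 0.2527 0.0164] w 0.0598 F [-0.2 -0.8  1. ] t 20.2 yaw 157.01 tilt -0.9999
```

View pics/j.png

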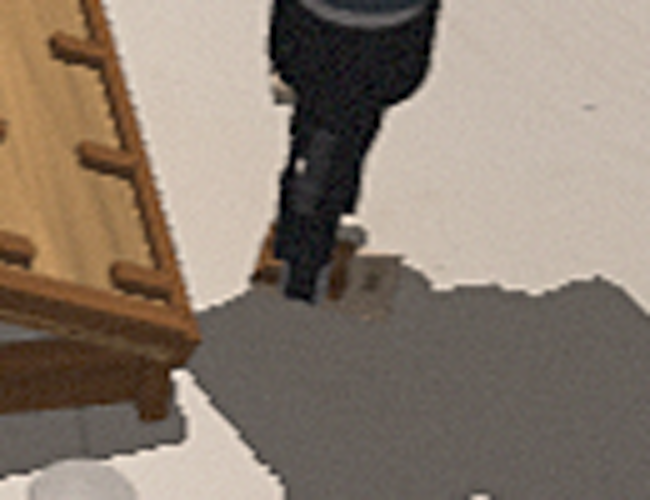

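```bash
python3 -m crank '[[0.0043,-0.0044,0,0,0.06],[0,0,0,0,0.06],[0,0,0,0,0.06]]'; python3 -c "
from h import *
go([.4445,.2505,-.001],np.radians(157))"
```

```text
time_s: 20.62
tcp_pos: [0.4443, 0.2503, 0.0171]
orientation: [0.001, 0.199, 0.98, 0.007]
force: [0.4, 1.4, 0.4]
width: 0.0599
turn units (tool z): 0.0013005693250261307  alt(half turn): -22.498699430674975 j6 -0.700601595877359
shift after turn [-0.0001  0.      0.0181]
shift after alt turn [ 0.0001 -0.0005  0.0181]
shift now [-0.0001  0.      0.0181] tcp [0.4443 0.2503 0.0171] w 0.0599 F [0.4 1.4 0.4] t 20.62 yaw 157.01 tilt -0.9999
```

```bash
python3 -m crank '[[0,0,0.006,0,0.06],[0,0,0.006,0,0.06],[0,0,0.004,0,0.06],[0,0,0.001,0,0.06],[0,0,0,0,0.06],[0,0,0,0,0.06]]'; python3 -c "
from h import *
go([.4445,.2505,-.001],np.radians(157))"
```

```text
time_s: 21.38
tcp_pos: [0.4444, 0.2505, -0.0015]
orientation: [0.001, 0.199, 0.98, 0.007]
force: [0.6, -0.5, 0.2]
width: 0.0598
turn units (tool z): 0.0012019119770305985  alt(half turn): -22.49879808802297 j6 -0.7015988080405512
shift after turn [-0.0001  0.0001 -0.0005]
shift after alt turn [ 0.0001 -0.0001 -0.0005]
shift now [-0.0001  0.0001 -0.0005] tcp [ 0.4444  0.2505 -0.0015] w 0.0598 F [ 0.6 -0.5  0.2] t 21.38 yaw 157.01 tilt -0.9999
```

```bash
python3 -m crank '[[0,0,0,0,0.045],[0,0,0,0,0.035],[0,0,0,0,0.03],[0,0,0,0,0.03],[0,0,0,0,0.03]]' 40; python3 -c "
from h import *
go([.4445,.2505,-.001],np.radians(157))"
```

```text
time_s: 22.0
tcp_pos: [0.4446, 0.2506, -0.0009]
orientation: [0.001, 0.199, 0.98, 0.007]
force: [-0.2, 0.5, -0.1]
width: 0.0412
turn units (tool z): 0.001990276227471694  alt(half turn): -22.49800972377253 j6 -0.7016348647403966
shift after turn [ 0.     -0.0001  0.0001]
shift after alt turn [-0.      0.0001  0.0001]
shift now [ 0.     -0.0001  0.0001] tcp [ 0.4446  0.2506 -0.0009] w 0.0412 F [-0.2  0.5 -0.1] t 22.0 yaw 157.02 tilt -0.9999
```

```bash
python3 -m crank '[[0,0,0,0,0.03],[0,0,0,0,0.03]]' 40; python3 -c "
from h import *
go([.4445,.2505,-.001],np.radians(157))
p=arm.read_camera('side'); u=proj(p,[.4445,.2505,.02]); crop(p,u[0],u[1],130,100,5,f'pics/k.png')"
```

```text
time_s: 22.25
tcp_pos: [0.4446, 0.2506, -0.001]
orientation: [0.001, 0.199, 0.98, 0.007]
force: [-0.1, 0.2, 0.3]
width: 0.0409
turn units (tool z): 0.002057352773945756  alt(half turn): -22.497942647226054 j6 -0.7016532152388926
shift after turn [ 0.     -0.0001  0.    ]
shift after alt turn [-0.      0.0001  0.    ]
shift now [ 0.     -0.0001  0.    ] tcp [ 0.4446  0.2506 -0.001 ] w 0.0409 F [-0.1  0.2  0.3] t 22.25 yaw 157.02 tilt -0.9999
```

View pics/k.png

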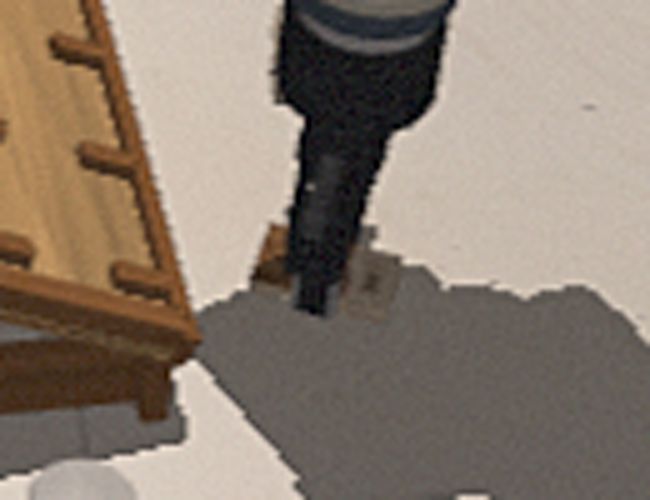

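```bash
python3 -m crank '[[0,0,-0.005,0,0.03],[0,0,-0.01,0,0.03],[0,0,-0.02,0,0.03],[0,0,-0.03,0,0.03],[0,0,-0.03,0,0.03],[0,0,-0.02,0,0.03],[0,0,0,0,0.03]]' 40; python3 -c "
from h import *
go([.4445,.2505,-.001],np.radians(157))
p=arm.read_camera('side'); u=proj(p,[.4445,.2505,.12]); crop(p,u[0],u[1],130,100,6,f'pics/l.png')"
```

```text
time_s: 23.18
tcp_pos: [0.444, 0.2491, 0.1206]
orientation: [0.002, 0.199, 0.98, 0.007]
force: [-0.9, 0.1, -1.5]
width: 0.0411
turn units (tool z): 0.0015590810090334464  alt(half turn): -22.498440918990966 j6 -0.6968388619860072
shift after turn [ 0.0002 -0.0003  0.1216]
shift after alt turn [-1.000e-04 -3.300e-03  1.216e-01]
shift now [ 0.0002 -0.0003  0.1216] tcp [0.444  0.2491 0.1206] w 0.0411 F [-0.9  0.1 -1.5] t 23.18 yaw 157.01 tilt -0.9999
```

View pics/l.png

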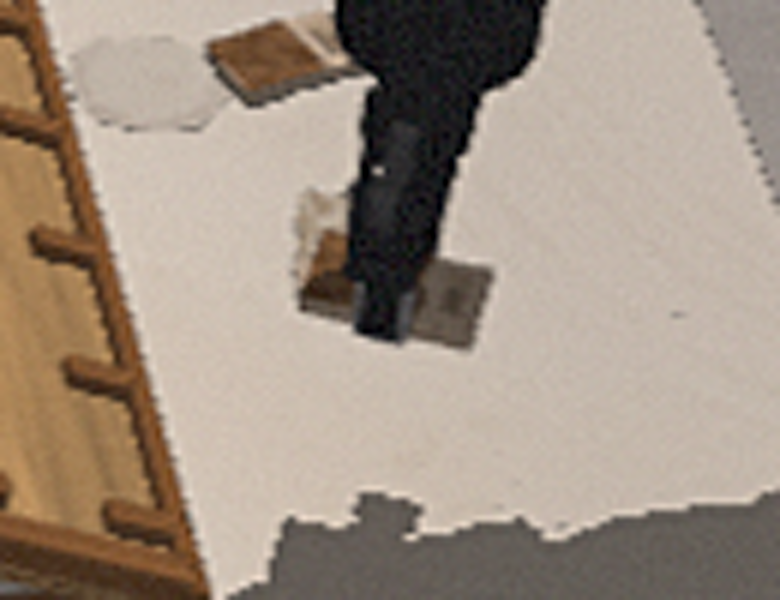

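```bash
python3 -m crank '[[0,0,-0.03,0,0.03],[0,0,-0.02,-1,0.03],[0,0,0,-1,0.03],[0,0,0,-1,0.03],[0,0,0,-0.4,0.03],[0,0,0,0,0.03]]' 40; python3 -c "
from h import *
go(rackT(RK,[-.002,.16,.11]),RK[2]+np.pi)"
```

```text
time_s: 23.98
tcp_pos: [0.4396, 0.2463, 0.1653]
orientation: [-0.002, -0.044, 0.999, 0.004]
force: [0.3, -0.2, -0.6]
width: 0.041
turn units (tool z): -0.09144656350052642  alt(half turn): 22.408553436499474 j6 -1.185383541767385
shift after turn [-0.1455  0.0086  0.0549]
shift after alt turn [ 0.1451 -0.0095  0.0557]
shift now [-0.1453  0.0104  0.0549] tcp [0.4396 0.2463 0.1653] w 0.041 F [ 0.3 -0.2 -0.6] t 23.98 yaw -174.94 tilt -1.0
```

```bash
python3 -m crank '[[-0.02,0.002,0,-0.1,0.03],[-0.03,0.002,0,0,0.03],[-0.03,0.002,0,0,0.03],[-0.03,0.002,0,0,0.03],[-0.015,0,0,0,0.03],[-0.006,0,0,0,0.03],[0,0,0,0,0.03],[0,0,0,0,0.03]]' 40; python3 -c "
from h import *
go(rackT(RK,[-.002,.16,.11]),RK[2]+np.pi)"
```

```text
time_s: 24.98
tcp_pos: [0.5676, 0.2657, 0.1584]
orientation: [-0.007, -0.048, 0.999, 0.002]
force: [-0.4, -0.9, -0.9]
width: 0.0411
turn units (tool z): -0.04253123236010946  alt(half turn): 22.45746876763989 j6 -1.2576584280228618
shift after turn [-0.0167  0.0024  0.0482]
shift after alt turn [ 0.0153 -0.0028  0.0486]
shift now [-0.0167  0.0025  0.0482] tcp [0.5676 0.2657 0.1584] w 0.0411 F [-0.4 -0.9 -0.9] t 24.98 yaw -174.55 tilt -0.9999
```

```bash
python3 -m crank '[[-0.012,0.002,0.01,0,0.03],[-0.004,0,0.012,0,0.03],[0,0,0.01,0,0.03],[0,0,0.005,0,0.03],[0,0,0,0,0.03],[0,0,0,0,0.03]]' 40; python3 -c "
from h import *
go(rackT(RK,[-.002,.16,.11]),RK[2]+np.pi)
for n in ('top','side'):
    p=arm.read_camera(n); u=proj(p,rackT(RK,[0,.16,.09])); crop(p,u[0],u[1],130,100,6,f'pics/m_{n}.png')"
```

```text
time_s: 25.72
tcp_pos: [0.5822, 0.2694, 0.1179]
orientation: [-0.008, -0.048, 0.999, 0.002]
force: [0.5, -0.0, -1.1]
width: 0.0409
turn units (tool z): -0.0391733807041867  alt(half turn): 22.460826619295812 j6 -1.262758226946467
shift after turn [-0.0012  0.0003  0.0079]
shift after alt turn [ 0.0009 -0.0004  0.0079]
shift now [-0.0012  0.0003  0.0079] tcp [0.5822 0.2694 0.1179] w 0.0409 F [ 0.5 -0.  -1.1] t 25.73 yaw -174.52 tilt -0.9999
```

View pics/m_side.png

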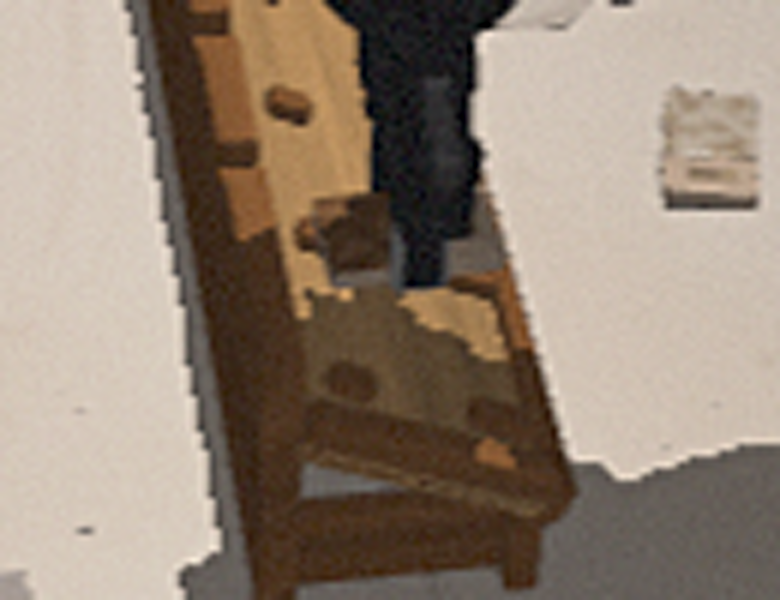

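View pics/m_top.png

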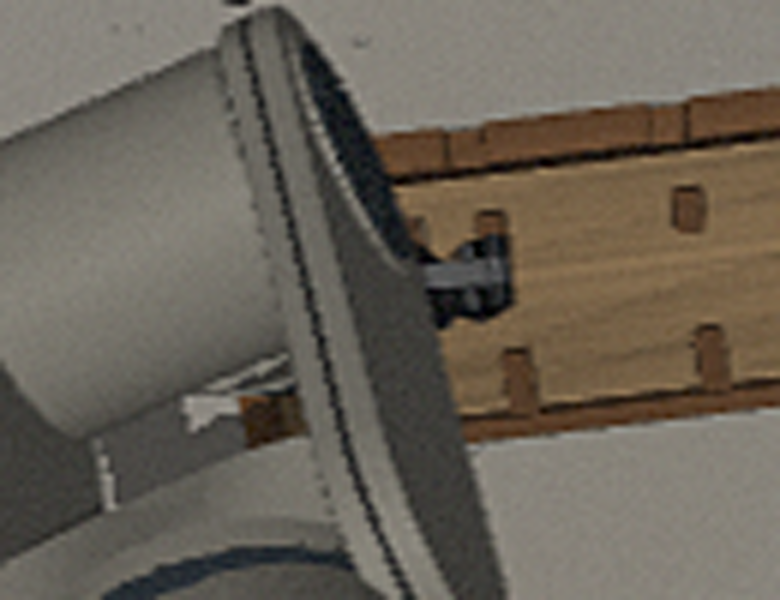

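```bash
python3 -m crank '[[-0.001,0,0.008,0,0.03],[0,0,0.008,0,0.03],[0,0,0.006,0,0.03],[0,0,0.003,0,0.03],[0,0,0,0,0.03],[0,0,0,0,0.03]]' 30; python3 -c "
from h import *
go(rackT(RK,[-.002,.16,.087]),RK[2]+np.pi)
p=arm.read_camera('side'); u=proj(p,rackT(RK,[0,.16,.09])); crop(p,u[0],u[1],130,100,6,f'pics/n.png')"
```

```text
time_s: 26.58
tcp_pos: [0.583, 0.2696, 0.0915]
orientation: [-0.008, -0.048, 0.999, 0.002]
force: [-0.5, 0.7, -0.3]
width: 0.0411
turn units (tool z): -0.03953911728802404  alt(half turn): 22.460460882711978 j6 -1.263522944248697
shift after turn [-0.0003  0.0002  0.0045]
shift after alt turn [ 0.0002 -0.0002  0.0045]
shift now [-0.0003  0.0002  0.0045] tcp [0.583  0.2696 0.0915] w 0.0411 F [-0.5  0.7 -0.3] t 26.57 yaw -174.52 tilt -0.9999
```

View pics/n.png

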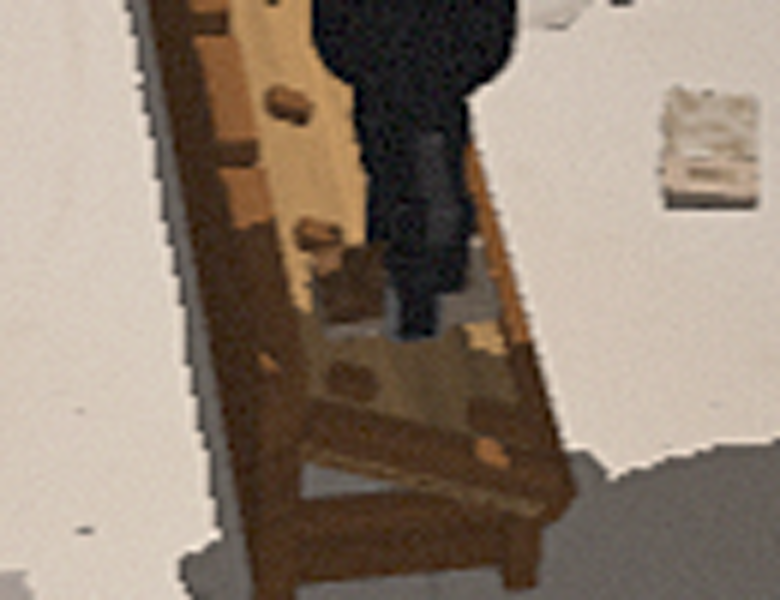

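```bash
python3 -m crank '[[0,0,0.003,0,0.03],[0,0,0.003,0,0.03],[0,0,0.001,0,0.03],[0,0,0,0,0.03]]' 20; python3 -m crank '[[0,0,0.003,0,0.03],[0,0,0.002,0,0.03],[0,0,0,0,0.03]]' 20
```

```text
time_s: 27.12
tcp_pos: [0.5833, 0.2699, 0.0858]
orientation: [-0.007, -0.048, 0.999, 0.002]
force: [-1.8, -1.1, 4.4]
width: 0.0411
time_s: 27.5
tcp_pos: [0.5829, 0.2705, 0.0835]
orientation: [-0.007, -0.048, 0.999, 0.002]
force: [-1.5, -0.9, 3.1]
width: 0.041
```

```bash
python3 -m crank '[[0,0,0.003,0,0.03],[0,0,0.003,0,0.03],[0,0,0.001,0,0.03],[0,0,0,0,0.03]]' 20;  python3 -c "
from h import *
go(rackT(RK,[-.002,.16,.078]),RK[2]+np.pi)
p=arm.read_camera('side'); u=proj(p,rackT(RK,[0,.16,.09])); crop(p,u[0],u[1],130,100,6,f'pics/o.png')"
```

```text
time_s: 28.0
tcp_pos: [0.5825, 0.2705, 0.0803]
orientation: [-0.007, -0.048, 0.999, 0.002]
force: [-2.3, -1.6, 3.0]
width: 0.041
turn units (tool z): -0.03047992992669398  alt(half turn): 22.469520070073305 j6 -1.2642565654960884
shift after turn [-0.0007 -0.0007  0.0023]
shift after alt turn [0.0006 0.0006 0.0023]
shift now [-0.0007 -0.0007  0.0023] tcp [0.5825 0.2705 0.0803] w 0.041 F [-2.3 -1.6  3. ] t 28.0 yaw -174.45 tilt -0.9999
```

View pics/o.png

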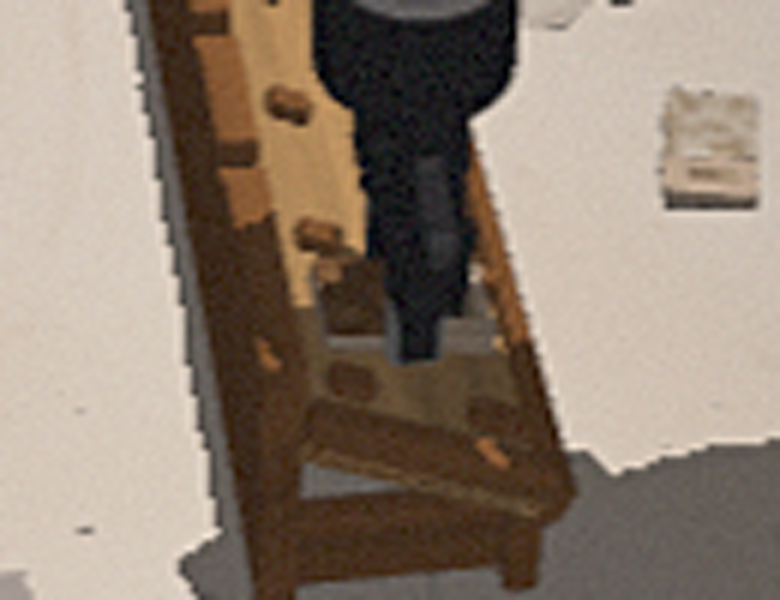

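Pivoting gently. A bit lower, then release by a small opening.

```bash
python3 -m crank '[[0,0,0.002,0,0.03],[0,0,0.0005,0,0.03],[0,0,0,0,0.045],[0,0,0,0,0.055],[0,0,0,0,0.06],[0,0,0,0,0.06]]' 20;  python3 -c "
from h import *
p=arm.read_camera('side'); u=proj(p,rackT(RK,[0,.16,.09])); crop(p,u[0],u[1],130,100,6,f'pics/p.png')"
```

```text
time_s: 28.8
tcp_pos: [0.5826, 0.2705, 0.0784]
orientation: [-0.007, -0.048, 0.999, 0.002]
force: [0.1, -0.3, -0.8]
width: 0.0599
```

View pics/p.png

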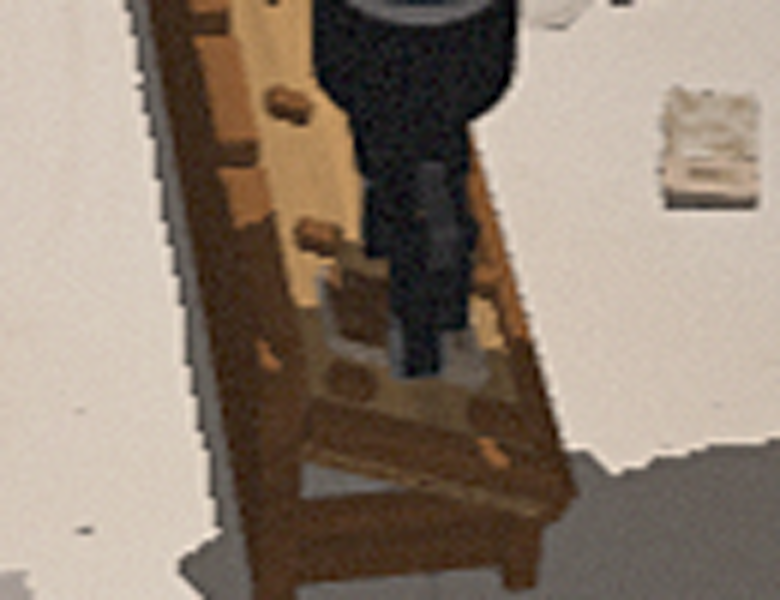

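Released; the tile lies on the slope. Up, then over to the cream tile while checking.

```bash
python3 -m crank '[[0,0,-0.01,0,0.06],[0,0,-0.02,0,0.06],[0,0,-0.03,0,0.06],[0,0,-0.03,0,0.06],[0,0,-0.02,0,0.06],[0,0,0,0,0.06]]' 20;  python3 -c "
from h import *
p=arm.read_camera('side'); u=proj(p,rackT(RK,[0,.16,.09])); crop(p,u[0],u[1],130,100,6,f'pics/q.png')
tiles(); go([.427,.089,.1],np.radians(81.5))"
```

```text
time_s: 29.6
tcp_pos: [0.5857, 0.2706, 0.1987]
orientation: [-0.004, -0.048, 0.999, 0.003]
force: [0.1, -0.2, -0.0]
width: 0.0602
top 0.95 [0.4283 0.0898] long-axis yaw 79.3 size [40.3 64.7] rect [428.6  89.7] [66.3 41.1] 81.9
top 0.67 [ 0.4341 -0.0501] long-axis yaw 21.9 size [40.  69.1] rect [434.2 -49.9] [70.7 41.4] 21.7
top 0.58 [0.5716 0.2735] long-axis yaw 13.4 size [30.4 34.3] rect [571.3 273.7] [36.  31.6] 13.5
side 0.78 [0.5744 0.1978] long-axis yaw 138.1 size [45.5 76.8] rect [573.  197.3] [52.2 84.3] 67.5
side 0.59 [0.4263 0.0913] long-axis yaw 80.5 size [42.3 76.9] rect [426.8  90.2] [77.4 42.1] 80.6
side 0.52 [ 0.4335 -0.0506] long-axis yaw 30.6 size [48.7 71.9] rect [432.9 -51.1] [73.1 49.7] 25.4
turn units (tool z): 13.006594550427899  alt(half turn): -9.493405449572101 j6 -1.2630029548203312
shift after turn [-0.2033 -0.1286  0.0906]
shift after alt turn [0.2004 0.1277 0.0981]
shift now [ 0.1719 -0.1652  0.0962] tcp [0.5836 0.2698 0.1944] w 0.0601 F [ 0.3  0.3 -0.9] t 29.85 yaw -174.45 tilt -0.9999
```

View pics/q.png

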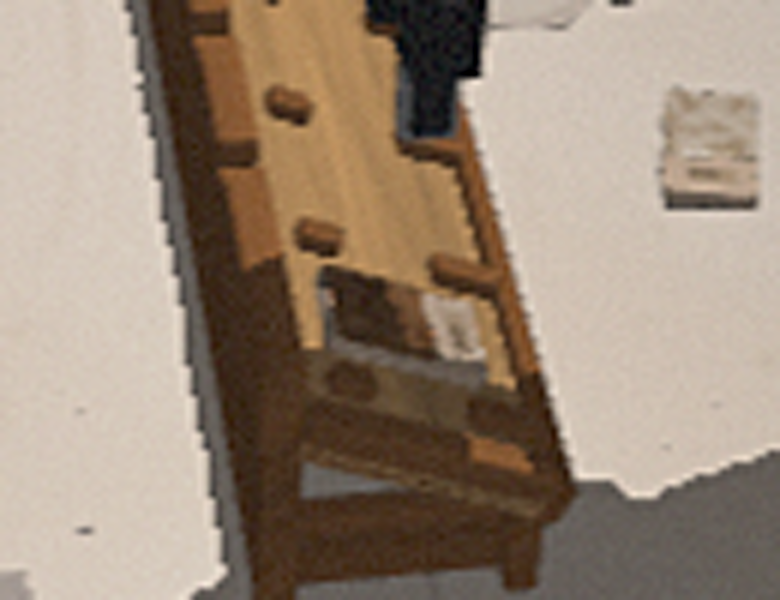

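```bash
python3 -m crank '[[0,0,0,1,0.062],[0,0,0,1,0.062],[0,0,0,1,0.062],[0,0,0,1,0.062],[0,0,0,1,0.062],[0,0,0,1,0.062],[0,0,0,1,0.062],[0,0,0,1,0.062],[0,0,0,1,0.062],[0,0,0,1,0.062],[0,0,0,1,0.062],[0,0,0,1,0.062],[0,0,0,0.5,0.062],[0,0,0,0,0.062]]' 20;  python3 -c "
from h import *
go([.4272,.0895,.1],np.radians(81.3))"
```

```text
time_s: 31.6
tcp_pos: [0.5753, 0.2662, 0.1764]
orientation: [-0.011, 0.753, 0.657, -0.019]
force: [0.2, 0.4, -0.2]
width: 0.0623
turn units (tool z): 0.11845610904059153  alt(half turn): -22.38154389095941 j6 0.540260187617815
shift after turn [-0.196  -0.1162  0.0842]
shift after alt turn [0.1982 0.1226 0.0684]
shift now [-0.194  -0.1194  0.0843] tcp [0.5753 0.2662 0.1764] w 0.0623 F [ 0.2  0.4 -0.2] t 31.6 yaw 82.25 tilt -0.999
```

```bash
python3 -m crank '[[0,0,0,0,0.062],[0,0,0,0,0.062]]'; python3 -m crank '[[-0.02,-0.012,0,0,0.062],[-0.02,-0.012,0,0,0.062],[-0.02,-0.012,0,0,0.062],[-0.02,-0.012,0,0,0.062],[-0.02,-0.012,0,0,0.062],[-0.02,-0.012,0,0,0.062],[-0.02,-0.012,0,0,0.062],[-0.02,-0.012,0,0,0.062],[-0.01,-0.006,0,0,0.062],[0,0,0,0,0.062],[0,0,0,0,0.062]]';  python3 -c "
from h import *
go([.4272,.0895,.1],np.radians(81.3)); print(pose()[1].round(4))"
```

```text
time_s: 31.85
tcp_pos: [0.5748, 0.266, 0.1753]
orientation: [-0.011, 0.752, 0.658, -0.02]
force: [-0.2, 1.3, 0.0]
width: 0.0623
time_s: 33.22
tcp_pos: [0.4495, 0.1072, 0.1831]
orientation: [-0.011, 0.75, 0.661, -0.018]
force: [-0.6, 0.0, -0.1]
width: 0.0617
turn units (tool z): 0.18578771795967322  alt(half turn): -22.314212282040327 j6 0.33378696253534273
shift after turn [-0.0197 -0.016   0.0841]
shift after alt turn [0.022  0.0227 0.082 ]
shift now [-0.0192 -0.0166  0.0841] tcp [0.4495 0.1072 0.1831] w 0.0617 F [-0.6  0.  -0.1] t 33.23 yaw 82.79 tilt -0.9991
[[ 0.1256  0.9912 -0.0416]
 [ 0.992  -0.126  -0.0083]
 [-0.0134 -0.0402 -0.9991]]
```

```bash
python3 -m crank '[[0,0,0,0.15,0.062],[-0.01,-0.008,0.02,0,0.062],[-0.006,-0.006,0.03,0,0.062],[0,0,0.03,0,0.062],[0,0,0.02,0,0.062],[0,0,0.02,0,0.062],[0,0,0,0,0.062],[0,0,0,0,0.062]]';  python3 -c "
from h import *
go([.4272,.0895,-.001],np.radians(81.3)); tiles()"
```

```text
time_s: 34.22
tcp_pos: [0.4331, 0.0956, 0.0613]
orientation: [-0.009, 0.758, 0.652, -0.016]
force: [-0.0, -0.6, -0.1]
width: 0.062
turn units (tool z): 0.017055234690294296  alt(half turn): -22.482944765309707 j6 0.34003773218621075
shift after turn [-0.0061 -0.0028  0.0625]
shift after alt turn [0.0077 0.0071 0.062 ]
shift now [-0.0061 -0.0028  0.0625] tcp [0.4331 0.0956 0.0613] w 0.062 F [-0.  -0.6 -0.1] t 34.23 yaw 81.44 tilt -0.9993
top 0.78 [0.587  0.2838] long-axis yaw 10.7 size [44.5 69.3] rect [587.4 283.7] [70.3 46.1] 7.8
top 0.57 [ 0.4331 -0.0512] long-axis yaw 25.2 size [40.1 65.6] rect [434.4 -50.9] [67.  41.3] 25.1
side 0.68 [0.575  0.1997] long-axis yaw 139.6 size [44.  76.1] rect [573.6 198.7] [51.2 83.3] 69.2
side 0.58 [0.4264 0.092 ] long-axis yaw 82.1 size [41.9 75.8] rect [425.7  90.9] [76.5 40.5] 81.8
side 0.54 [ 0.4157 -0.042 ] long-axis yaw 36.4 size [22.3 45.3] rect [418.8 -43.3] [48.3 26.8] 19.7
```

Cream tile unmoved. Centre over it and descend.

```bash
python3 -m crank '[[-0.006,-0.003,0.0,0,0.06],[0,0,0.02,0,0.06],[0,0,0.02,0,0.06],[0,0,0.006,0,0.06],[0,0,0,0,0.06],[0,0,0,0,0.06]]';  python3 -c "
from h import *
go([.4272,.0895,-.001],np.radians(81.3))
p=arm.read_camera('side'); u=proj(p,[.4272,.09,.02]); crop(p,u[0],u[1],130,100,6,f'pics/r.png')"
```

```text
time_s: 35.17
tcp_pos: [0.4286, 0.0886, 0.0175]
orientation: [-0.008, 0.758, 0.652, -0.014]
force: [-0.3, 0.1, 0.4]
width: 0.0601
turn units (tool z): 0.0123900126654363  alt(half turn): -22.487609987334565 j6 0.32839303185015034
shift after turn [ 0.0009 -0.001   0.0185]
shift after alt turn [-0.0005  0.0021  0.0184]
shift now [ 0.0009 -0.001   0.0185] tcp [0.4286 0.0886 0.0175] w 0.0601 F [-0.3  0.1  0.4] t 35.17 yaw 81.4 tilt -0.9995
```

View pics/r.png

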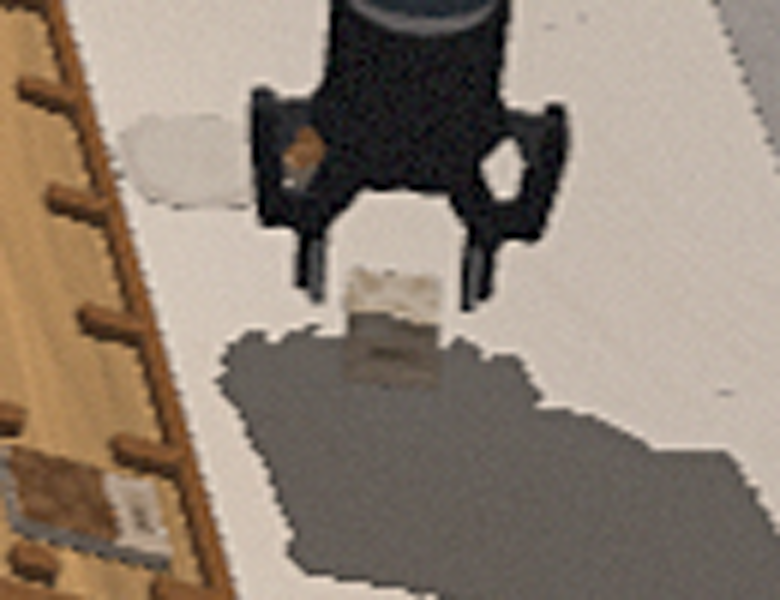

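```bash
python3 -m crank '[[0.001,-0.001,0.007,0,0.06],[0,0,0.006,0,0.06],[0,0,0.004,0,0.06],[0,0,0.001,0,0.06],[0,0,0,0,0.06],[0,0,0,0,0.05],[0,0,0,0,0.03],[0,0,0,0,0.03],[0,0,0,0,0.03],[0,0,0,0,0.03],[0,0,0,0,0.03]]' 40;  python3 -c "
from h import *
go([.4272,.0895,-.001],np.radians(81.3))"
```

```text
time_s: 36.6
tcp_pos: [0.4279, 0.0899, -0.0006]
orientation: [-0.007, 0.758, 0.652, -0.013]
force: [-0.2, -0.1, 0.4]
width: 0.0412
turn units (tool z): 0.013685034047083834  alt(half turn): -22.486314965952918 j6 0.33135291965602304
shift after turn [-0.0005 -0.0006  0.0005]
shift after alt turn [0.0005 0.0007 0.0004]
shift now [-0.0005 -0.0006  0.0005] tcp [ 0.4279  0.0899 -0.0006] w 0.0412 F [-0.2 -0.1  0.4] t 36.6 yaw 81.41 tilt -0.9996
```

```bash
python3 -m crank '[[0,0,0,0,0.03],[0,0,-0.005,0,0.03],[0,0,-0.01,0,0.03],[0,0,-0.02,0,0.03],[0,0,-0.03,0,0.03],[0,0,-0.03,0,0.03],[0,0,-0.03,0,0.03],[0,0,-0.02,0,0.03],[0,0,0,0,0.03]]' 40; python3 -c "
from h import *
go(rackT(RK,[-.002,.08,.12]),RK[2]+np.pi)
p=arm.read_camera('side'); u=proj(p,[.4272,.09,.15]); crop(p,u[0],u[1],130,100,6,f'pics/s.png')"
```

```text
time_s: 37.72
tcp_pos: [0.4321, 0.0907, 0.1528]
orientation: [-0.007, 0.758, 0.652, -0.012]
force: [-0.9, 0.0, -1.2]
width: 0.0412
turn units (tool z): -13.048126357415695  alt(half turn): 9.451873642584305 j6 0.3309080434441761
shift after turn [-0.1682  0.0838  0.0323]
shift after alt turn [ 0.1688 -0.0822  0.0334]
shift now [0.1225 0.1434 0.0281] tcp [0.4321 0.0907 0.1528] w 0.0412 F [-0.9  0.  -1.2] t 37.73 yaw 81.41 tilt -0.9996
```

View pics/s.png

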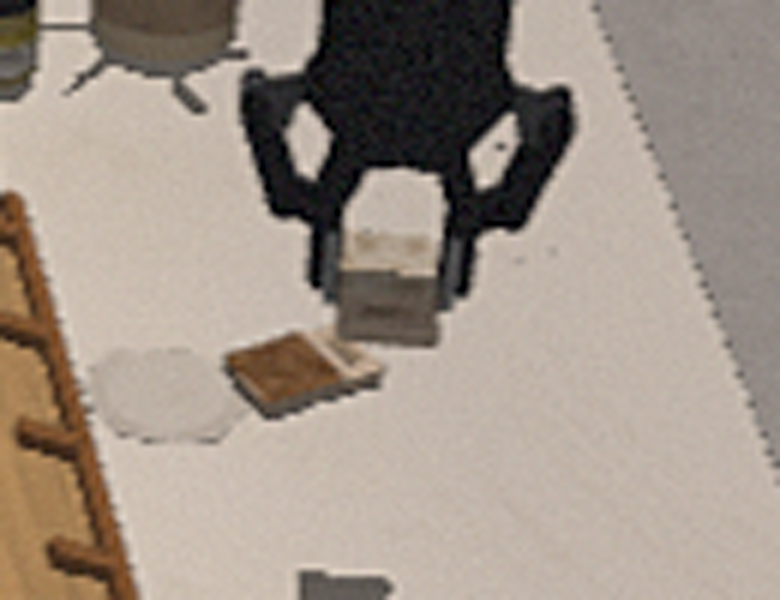

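```bash
python3 -m crank '[[0,0,-0.015,-0.5,0.03],[0,0,0,-0.8,0.03],[0,0,0,-0.8,0.03],[0,0,0,-0.8,0.03],[0,0,0,-0.8,0.03],[0,0,0,-0.8,0.03],[0,0,0,-0.8,0.03],[0,0,0,-0.8,0.03],[0,0,0,-0.8,0.03],[0,0,0,-0.8,0.03],[0,0,0,-0.8,0.03],[0,0,0,-0.8,0.03],[0,0,0,-0.8,0.03],[0,0,0,-0.8,0.03],[0,0,0,-0.8,0.03],[0,0,0,-0.8,0.03],[0,0,0,0,0.03]]' 40; python3 -c "
from h import *
go(rackT(RK,[-.002,.08,.12]),RK[2]+np.pi);print(pose()[1].round(3))"
```

```text
time_s: 39.9
tcp_pos: [0.4167, 0.0879, 0.1489]
orientation: [-0.032, -0.041, 0.999, -0.005]
force: [0.5, 0.3, -0.1]
width: 0.0414
turn units (tool z): -0.14140840446215588  alt(half turn): 22.358591595537845 j6 -1.471659446815397
shift after turn [-0.1856  0.0844  0.0162]
shift after alt turn [ 0.1818 -0.084   0.0414]
shift now [-0.1839  0.088   0.0163] tcp [0.4167 0.0879 0.1489] w 0.0414 F [ 0.5  0.3 -0.1] t 39.9 yaw -175.34 tilt -0.9979
[[-0.995 -0.082 -0.064]
 [-0.081  0.997 -0.012]
 [ 0.065 -0.007 -0.998]]
```

```bash
python3 -m crank '[[-0.02,0.009,-0.01,-0.1,0.03],[-0.02,0.01,0,0,0.03],[-0.02,0.01,0,0,0.03],[-0.02,0.01,0,0,0.03],[-0.02,0.01,0,0,0.03],[-0.02,0.01,0,0,0.03],[-0.015,0.007,0,0,0.03],[-0.01,0.004,0,0,0.03],[0,0,0,0,0.03],[0,0,0,0,0.03]]' 40; python3 -c "
from h import *
go(rackT(RK,[-.002,.08,.12]),RK[2]+np.pi);print(pose()[1].round(3))"
```

```text
time_s: 41.15
tcp_pos: [0.5543, 0.1709, 0.1413]
orientation: [-0.039, -0.037, 0.999, -0.006]
force: [-0.2, 0.1, -0.0]
width: 0.0414
turn units (tool z): -0.19116555555197903  alt(half turn): 22.30883444444802 j6 -1.3744838374447061
shift after turn [-0.0404  0.0157  0.018 ]
shift after alt turn [ 0.037  -0.0153  0.0244]
shift now [-0.0399  0.0167  0.0181] tcp [0.5543 0.1709 0.1413] w 0.0414 F [-0.2  0.1 -0. ] t 41.15 yaw -175.74 tilt -0.9969
[[-0.994 -0.075 -0.077]
 [-0.074  0.997 -0.016]
 [ 0.078 -0.01  -0.997]]
```

```bash
python3 -m crank '[[0,0,-0.04,-0.2,0.03],[0,0,0,0,0.03],[0,0,0,0,0.03]]' 40; python3 -c "
from h import *
go(rackT(RK,[-.002,.08,.12]),RK[2]+np.pi);print(pose()[1][:,2].round(4))"; python3 -m crank '[[0.06,-0.02,0,0,0.03],[0.06,-0.02,0,0,0.03],[0,0,0,0,0.03]]' 40; python3 -c "
from h import *
go(rackT(RK,[-.002,.08,.12]),RK[2]+np.pi);print(pose()[1][:,2].round(4))"
```

```text
time_s: 41.52
tcp_pos: [0.5551, 0.1704, 0.1813]
orientation: [-0.041, -0.051, 0.998, -0.006]
force: [-0.6, 0.7, -1.3]
width: 0.0417
turn units (tool z): 0.005576684045381148  alt(half turn): -22.49442331595462 j6 -1.4023735011046239
shift after turn [-0.0429  0.0166  0.0578]
shift after alt turn [ 0.0329 -0.0156  0.0643]
shift now [-0.0429  0.0166  0.0578] tcp [0.5551 0.1704 0.1813] w 0.0417 F [-0.6  0.7 -1.3] t 41.52 yaw -174.16 tilt -0.9966
[-0.0803 -0.0164 -0.9966]
time_s: 41.9
tcp_pos: [0.4359, 0.1171, 0.1882]
orientation: [-0.043, -0.051, 0.998, -0.007]
force: [0.4, -0.2, 0.3]
width: 0.0415
turn units (tool z): -0.0006597109131781465  alt(half turn): 22.49934028908682 j6 -1.4397618307375049
shift after turn [-0.1673  0.0577  0.0533]
shift after alt turn [ 0.1554 -0.0564  0.0826]
shift now [-0.1673  0.0577  0.0533] tcp [0.4359 0.1171 0.1882] w 0.0415 F [ 0.4 -0.2  0.3] t 41.9 yaw -174.21 tilt -0.9962
[-0.0857 -0.0179 -0.9962]
```

```bash
cat > st.py <<'E'
from h import *
t,M,o=pose();print('TILT',(M[:2,2]*57.3).round(2),t.round(4),'yaw',np.degrees(np.arctan2(M[1,0],M[0,0])).round(2),round(o['time_s'],2))
E
python3 st.py
python3 -m crank '[[0,0,-0.02,0,0.03],[0,0,-0.02,0,0.03],[0,0,-0.02,0,0.03],[0,0,-0.02,0,0.03],[0,0,0,0,0.03]]' >/dev/null; python3 st.py
python3 -m crank '[[0,0,0.02,0,0.03],[0,0,0.02,0,0.03],[0,0,0.02,0,0.03],[0,0,0.02,0,0.03],[0,0,0,0,0.03]]' >/dev/null; python3 st.py
python3 -m crank '[[0,0,0,0,0.03],[0,0,0,0,0.03],[0,0,0,0,0.03],[0,0,0,0,0.03],[0,0,0,0,0.03]]' >/dev/null; python3 st.py
python3 -m crank '[[0,0,0,0.8,0.03],[0,0,0,0.8,0.03],[0,0,0,0.8,0.03],[0,0,0,0.8,0.03],[0,0,0,0,0.03]]' >/dev/null; python3 st.py
python3 -m crank '[[0,0,0,-0.8,0.03],[0,0,0,-0.8,0.03],[0,0,0,-0.8,0.03],[0,0,0,-0.8,0.03],[0,0,0,0,0.03]]' >/dev/null; python3 st.py
```

```text
TILT [-4.91 -1.02] [0.4359 0.1171 0.1882] yaw -174.21 41.9
TILT [-5.07 -1.05] [0.4432 0.1186 0.2677] yaw -174.31 42.52
TILT [-5.36 -1.12] [0.4344 0.1169 0.1806] yaw -174.35 43.15
TILT [-5.19 -1.07] [0.4358 0.1172 0.1821] yaw -174.36 43.77
TILT [-5.11 -1.05] [0.4361 0.1173 0.1828] yaw 159.22 44.4
TILT [-5.07 -1.05] [0.4363 0.1173 0.1831] yaw -173.61 45.02
```

```bash

python3 -m crank '[[-0.02,0,0,0,0.03],[-0.02,0,0,0,0.03],[-0.02,0,0,0,0.03],[-0.02,0,0,0,0.03],[0,0,0,0,0.03],[0,0,0,0,0.03]]' >/dev/null; python3 st.py
python3 -m crank '[[0.02,0,0,0,0.03],[0.02,0,0,0,0.03],[0.02,0,0,0,0.03],[0.02,0,0,0,0.03],[0,0,0,0,0.03],[0,0,0,0,0.03]]' >/dev/null; python3 st.py
python3 -m crank '[[0,0.02,0,0,0.03],[0,0.02,0,0,0.03],[0,0.02,0,0,0.03],[0,0,0,0,0.03],[0,0,0,0,0.03]]' >/dev/null; python3 st.py
python3 -m crank '[[0,-0.02,0,0,0.03],[0,-0.02,0,0,0.03],[0,-0.02,0,0,0.03],[0,0,0,0,0.03],[0,0,0,0,0.03]]' >/dev/null; python3 st.py
python3 -m crank '[[-0.05,0,0,0,0.03],[0.05,0,0,0,0.03],[0,0,0,0,0.03]]' >/dev/null; python3 st.py
python3 -m crank '[[0.05,0,0,0,0.03],[-0.05,0,0,0,0.03],[0,0,0,0,0.03]]' >/dev/null; python3 st.py
```

```text
TILT [-5.15 -1.06] [0.5164 0.1261 0.1755] yaw -173.95 45.77
TILT [-5.23 -1.07] [0.4308 0.117  0.1834] yaw -174.03 46.52
TILT [-5.09 -1.05] [0.4279 0.1785 0.1829] yaw -174.1 47.15
TILT [-5.07 -1.05] [0.4353 0.1151 0.1833] yaw -174.26 47.77
TILT [-5.37 -1.1 ] [0.4362 0.1166 0.1807] yaw -174.22 48.15
TILT [-5.83 -1.2 ] [0.4291 0.1166 0.1788] yaw -174.11 48.52
```

```bash

python3 -m crank '[[0,0,0,0,0.03],[0,0,0,0,0.03],[0,0,0,0,0.03]]' >/dev/null; python3 st.py
python3 -m crank '[[0,0,-0.04,0,0.03],[0,0,0,0,0.03],[0,0,0,0,0.03],[0,0,0,0,0.03]]' >/dev/null; python3 st.py
python3 -m crank '[[0,0,0.04,0,0.03],[0,0,0,0,0.03],[0,0,0,0,0.03],[0,0,0,0,0.03]]' >/dev/null; python3 st.py
python3 -m crank '[[0,0,-0.004,0,0.03],[0,0,-0.004,0,0.03],[0,0,-0.004,0,0.03],[0,0,-0.004,0,0.03],[0,0,-0.004,0,0.03],[0,0,-0.004,0,0.03]]' >/dev/null; python3 st.py
python3 -m crank '[[-0.004,0,0,0,0.03],[-0.004,0,0,0,0.03],[-0.004,0,0,0,0.03],[-0.004,0,0,0,0.03],[-0.004,0,0,0,0.03],[-0.004,0,0,0,0.03],[-0.004,0,0,0,0.03],[-0.004,0,0,0,0.03]]' >/dev/null; python3 st.py
python3 -m crank '[[0.004,0,0,0,0.03],[0.004,0,0,0,0.03],[0.004,0,0,0,0.03],[0.004,0,0,0,0.03],[0.004,0,0,0,0.03],[0.004,0,0,0,0.03],[0.004,0,0,0,0.03],[0.004,0,0,0,0.03]]' >/dev/null; python3 st.py
```

```text
TILT [-5.73 -1.17] [0.4299 0.1175 0.1794] yaw -174.06 48.9
TILT [-5.79 -1.19] [0.4334 0.1183 0.2193] yaw -174.05 49.4
TILT [-5.79 -1.19] [0.4298 0.1176 0.1794] yaw -174.06 49.9
TILT [-5.59 -1.14] [0.4335 0.1184 0.2068] yaw -174.06 50.65
TILT [-5.63 -1.15] [0.4673 0.1219 0.2031] yaw -174.06 51.65
TILT [-5.64 -1.15] [0.4332 0.1183 0.2066] yaw -174.05 52.65
```

```bash

python3 -m crank '[[0,0,-0.05,0,0.03],[0,0,0.05,0,0.03],[0,0,0,0,0.03],[0,0,0,0,0.03]]' >/dev/null; python3 st.py
python3 -m crank '[[0,0,0.05,0,0.03],[0,0,-0.05,0,0.03],[0,0,0,0,0.03],[0,0,0,0,0.03]]' >/dev/null; python3 st.py
python3 -m crank '[[0,0.05,0,0,0.03],[0,-0.05,0,0,0.03],[0,0,0,0,0.03],[0,0,0,0,0.03]]' >/dev/null; python3 st.py
python3 -m crank '[[0,0,0,1,0.03],[0,0,0,-1,0.03],[0,0,0,0,0.03],[0,0,0,0,0.03]]' >/dev/null; python3 st.py
python3 -m crank '[[0,0,-0.01,0,0.03],[0,0,-0.01,0,0.03],[0,0,-0.01,0,0.03],[0,0,-0.01,0,0.03],[0,0,0,0,0.03],[0,0,0,0,0.03]]' >/dev/null; python3 st.py
python3 -m crank '[[0,0,0.01,0,0.03],[0,0,0.01,0,0.03],[0,0,0.01,0,0.03],[0,0,0.01,0,0.03],[0,0,0,0,0.03],[0,0,0,0,0.03]]' >/dev/null; python3 st.py
```

```text
TILT [-5.51 -1.12] [0.4339 0.1186 0.209 ] yaw -174.05 53.15
TILT [-5.72 -1.17] [0.4358 0.1191 0.208 ] yaw -174.06 53.65
TILT [-5.42 -1.12] [0.4359 0.1241 0.2102] yaw -173.54 54.15
TILT [-5.35 -1.06] [0.4362 0.1239 0.2109] yaw -174.02 54.65
TILT [-5.24 -1.03] [0.4407 0.1248 0.2545] yaw -174.21 55.4
TILT [-5.48 -1.09] [0.4354 0.1237 0.21  ] yaw -174.21 56.15
```

```bash

python3 -m crank '[[0,0.05,0,0,0.03],[0,-0.05,0,0,0.03],[0,0.05,0,0,0.03],[0,-0.05,0,0,0.03],[0,0.05,0,0,0.03],[0,-0.05,0,0,0.03],[0,0.05,0,0,0.03],[0,-0.05,0,0,0.03],[0,0,0,0,0.03],[0,0,0,0,0.03]]' >/dev/null; python3 st.py
python3 -m crank '[[0,0,0,0,0.03],[0,0,0,0,0.03],[0,0,0,0,0.03],[0,0,0,0,0.03],[0,0,0,0,0.03],[0,0,0,0,0.03],[0,0,0,0,0.03],[0,0,0,0,0.03],[0,0,0,0,0.03]]' >/dev/null; python3 st.py
```

```text
TILT [-4.5  -0.89] [0.4425 0.1315 0.2156] yaw -173.52 57.4
TILT [-4.5  -0.87] [0.4427 0.1315 0.2156] yaw -173.58 58.52
```

```bash

python3 -m crank '[[0,0.05,0,0,0.03],[0,-0.05,0,0,0.03],[0,0.05,0,0,0.03],[0,-0.05,0,0,0.03],[0,0.05,0,0,0.03],[0,-0.05,0,0,0.03],[0,0.05,0,0,0.03],[0,-0.05,0,0,0.03],[0,0.05,0,0,0.03],[0,-0.05,0,0,0.03],[0,0.05,0,0,0.03],[0,-0.05,0,0,0.03],[0,0.05,0,0,0.03],[0,-0.05,0,0,0.03],[0,0.05,0,0,0.03],[0,-0.05,0,0,0.03],[0,0.05,0,0,0.03],[0,-0.05,0,0,0.03],[0,0,0,0,0.03],[0,0,0,0,0.03]]' >/dev/null; python3 st.py
```

```text
TILT [-3.4  -0.69] [0.4533 0.1401 0.2193] yaw -172.87 61.02
```

```bash

python3 -m crank '[[0,0.06,0,0,0.03],[0,-0.06,0,0,0.03],[0,0.06,0,0,0.03],[0,-0.06,0,0,0.03],[0,0.06,0,0,0.03],[0,-0.06,0,0,0.03],[0,0.06,0,0,0.03],[0,-0.06,0,0,0.03],[0,0.06,0,0,0.03],[0,-0.06,0,0,0.03],[0,0.06,0,0,0.03],[0,-0.06,0,0,0.03],[0,0.06,0,0,0.03],[0,-0.06,0,0,0.03],[0,0.06,0,0,0.03],[0,-0.06,0,0,0.03],[0,0.06,0,0,0.03],[0,-0.06,0,0,0.03],[0,0,0,0,0.03],[0,0,0,0,0.03]]' >/dev/null; python3 st.py;python3 -c "
from h import *
go(rackT(RK,[-.002,.08,.12]),RK[2]+np.pi)
p=arm.read_camera('side'); u=proj(p,pose()[0]); crop(p,u[0],u[1],130,100,6,f'pics/t.png')"
```

```text
TILT [-2.21 -0.35] [0.4642 0.1479 0.2231] yaw -172.57 63.52
turn units (tool z): 0.20445697239271204  alt(half turn): -22.295543027607287 j6 -1.42243724939239
shift after turn [-0.1346  0.0294  0.0978]
shift after alt turn [ 0.1266 -0.0292  0.1081]
shift now [-0.1354  0.0257  0.0978] tcp [0.4642 0.1479 0.2231] w 0.041 F [-0.   1.  -0.3] t 63.52 yaw -172.57 tilt -0.9992
```

View pics/t.png

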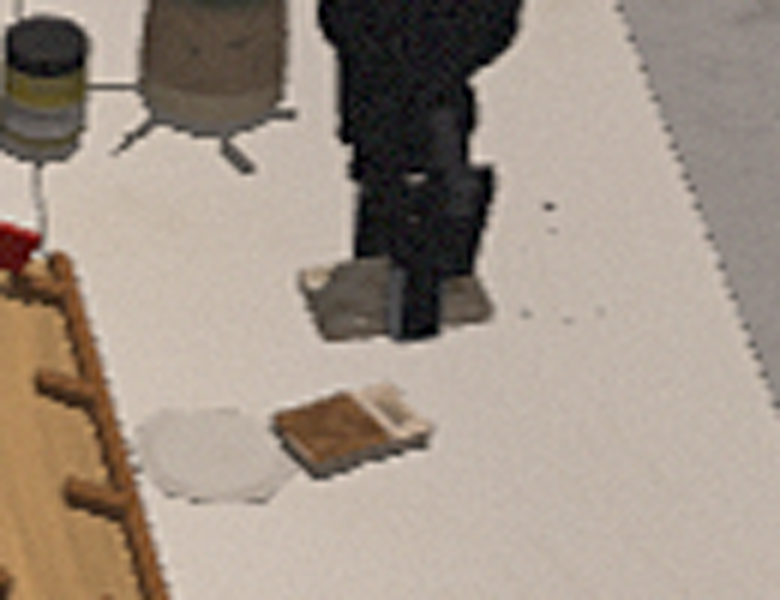

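```bash

python3 -m crank '[[0,0,0,0.2,0.03],[-0.008,0.002,0.002,0,0.03],[-0.012,0.003,0.002,0,0.03],[-0.012,0.003,0.003,0,0.03],[-0.012,0.003,0.003,0,0.03],[-0.012,0.003,0.003,0,0.03],[-0.012,0.003,0.003,0,0.03],[-0.012,0.003,0.003,0,0.03],[-0.012,0.003,0.003,0,0.03],[-0.012,0.002,0.003,0,0.03],[-0.012,0.002,0.003,0,0.03],[-0.008,0,0.003,0,0.03],[-0.004,0,0,0,0.03],[0,0,0,0,0.03],[0,0,0,0,0.03]]' 40; python3 st.py;python3 -c "
from h import *
go(rackT(RK,[-.002,.08,.12]),RK[2]+np.pi)"
```

```text
time_s: 65.45
tcp_pos: [0.597, 0.1897, 0.1835]
orientation: [-0.02, -0.049, 0.999, -0.002]
force: [-0.3, 0.3, -0.7]
width: 0.0409
TILT [-2.26 -0.37] [0.597  0.1897 0.1835] yaw -174.36 65.45
turn units (tool z): -0.019401577373186964  alt(half turn): 22.480598422626812 j6 -1.3857916050388213
shift after turn [0.003  0.0013 0.0637]
shift after alt turn [-0.0081 -0.001   0.0632]
shift now [0.003  0.0013 0.0637] tcp [0.597  0.1897 0.1835] w 0.0409 F [-0.3  0.3 -0.7] t 65.45 yaw -174.36 tilt -0.9992
```

```bash

python3 -m crank '[[0.002,0.001,0.01,0,0.03],[0,0,0.015,0,0.03],[0,0,0.015,0,0.03],[0,0,0.015,0,0.03],[0,0,0.01,0,0.03],[0,0,0.01,0,0.03],[0,0,0.005,0,0.03],[0,0,0,0,0.03],[0,0,0,0,0.03]]' 40; python3 st.py;python3 -c "
from h import *
go(rackT(RK,[-.002,.08,.087]),RK[2]+np.pi)
p=arm.read_camera('side'); u=proj(p,pose()[0]); crop(p,u[0],u[1],130,100,6,f'pics/u.png')"
```

```text
time_s: 66.58
tcp_pos: [0.5903, 0.1898, 0.0973]
orientation: [-0.021, -0.049, 0.999, -0.002]
force: [0.2, -0.8, -0.5]
width: 0.0412
TILT [-2.35 -0.4 ] [0.5903 0.1898 0.0973] yaw -174.36 66.58
turn units (tool z): -0.018698027645740654  alt(half turn): 22.48130197235426 j6 -1.3840613942264677
shift after turn [-0.0015  0.0004  0.0102]
shift after alt turn [ 0.0007 -0.0004  0.0103]
shift now [-0.0015  0.0004  0.0102] tcp [0.5903 0.1898 0.0973] w 0.0412 F [ 0.2 -0.8 -0.5] t 66.58 yaw -174.36 tilt -0.9991
```

View pics/u.png

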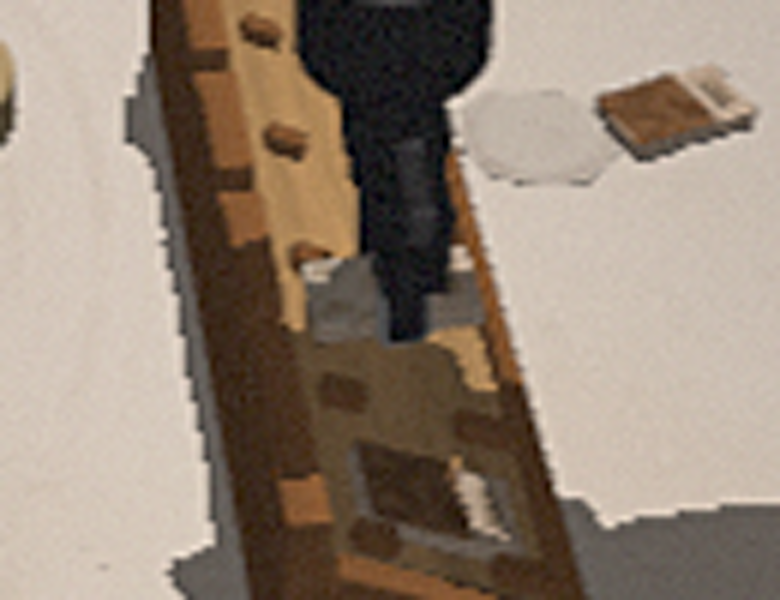

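```bash

python3 -m crank '[[-0.0015,0,0.004,0,0.03],[0,0,0.004,0,0.03],[0,0,0.002,0,0.03],[0,0,0,0,0.03]]' 20; python3 -m crank '[[-0.0005,0,0.003,0,0.03],[0,0,0.003,0,0.03],[0,0,0.001,0,0.03],[0,0,0,0,0.03]]' 20;python3 -c "
from h import *
go(rackT(RK,[-.002,.08,.078]),RK[2]+np.pi)"
```

```text
time_s: 67.12
tcp_pos: [0.5923, 0.1901, 0.0883]
orientation: [-0.02, -0.049, 0.999, -0.002]
force: [-1.8, -1.1, 3.7]
width: 0.0412
time_s: 67.62
tcp_pos: [0.5916, 0.1902, 0.0848]
orientation: [-0.02, -0.049, 0.999, -0.002]
force: [-2.0, -0.5, 3.0]
width: 0.0414
turn units (tool z): -0.02083433858591179  alt(half turn): 22.47916566141409 j6 -1.3842479821696687
shift after turn [0.     0.0001 0.0068]
shift after alt turn [-0.0005 -0.0001  0.0068]
shift now [0.     0.0001 0.0068] tcp [0.5916 0.1902 0.0848] w 0.0414 F [-2.  -0.5  3. ] t 67.62 yaw -174.37 tilt -0.9992
```

```bash

python3 -m crank '[[0,0,0.003,0,0.03],[0,0,0.003,0,0.03],[0,0,0.002,0,0.03],[0,0,0,0,0.03],[0,0,0,0,0.045],[0,0,0,0,0.055],[0,0,0,0,0.06],[0,0,0,0,0.06]]' 20; python3 -c "
from h import *
p=arm.read_camera('side'); u=proj(p,pose()[0]); crop(p,u[0],u[1],130,100,6,f'pics/v.png')"; python3 -m crank '[[0,0,-0.01,0,0.06],[0,0,-0.02,0,0.06],[0,0,-0.03,0,0.06],[0,0,-0.03,0,0.06],[0,0,-0.02,0,0.06],[0,0,0,0,0.06]]'; python3 st.py; python3 -c "
from h import *
p=arm.read_camera('side'); u=proj(p,rackT(RK,[0,.08,.08])); crop(p,u[0],u[1],130,100,6,f'pics/w.png')
tiles()"
```

```text
time_s: 68.62
tcp_pos: [0.5911, 0.1902, 0.0801]
orientation: [-0.02, -0.049, 0.999, -0.002]
force: [0.3, -0.7, 0.8]
width: 0.0597
time_s: 69.42
tcp_pos: [0.5972, 0.1913, 0.2002]
orientation: [-0.017, -0.049, 0.999, -0.001]
force: [-0.2, 0.3, -0.5]
width: 0.0603
TILT [-1.98 -0.27] [0.5972 0.1913 0.2002] yaw -174.39 69.42
top 0.75 [ 0.4339 -0.0505] long-axis yaw 25.0 size [40.8 66.9] rect [434.5 -49.6] [68.1 41.4] 25.1
top 0.49 [0.5677 0.2913] long-axis yaw 81.2 size [33.9 43.3] rect [567.6 291. ] [44.4 36.4] 89.7
side 0.87 [0.5842 0.1121] long-axis yaw 138.4 size [42.8 76.9] rect [584.1 112.1] [47.7 86.5] 62.3
side 0.77 [0.5713 0.2112] long-axis yaw 141.4 size [40.2 75.5] rect [571.2 211.9] [45.1 86.6] 62.8
side 0.49 [ 0.4353 -0.0493] long-axis yaw 26.6 size [45.9 73.5] rect [435.  -49.4] [73.  48.3] 25.4
```

View pics/w.png

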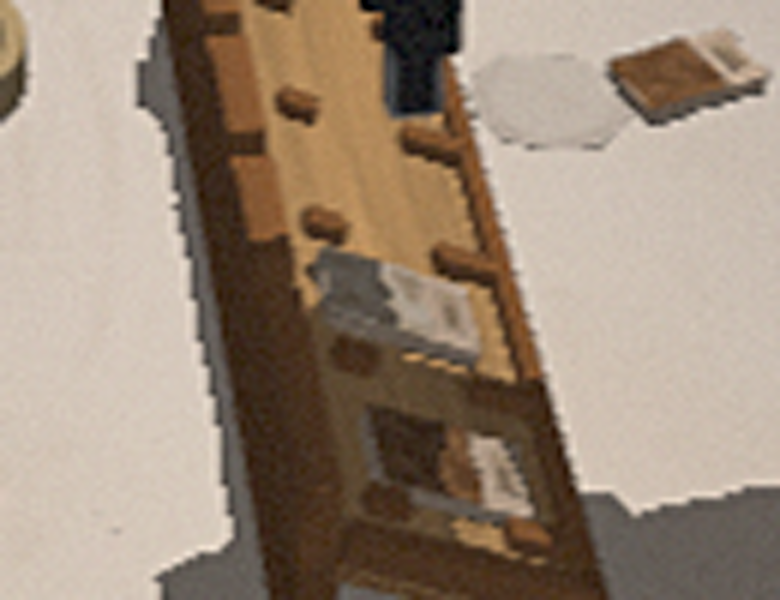

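```bash

python3 -m crank '[[0,0,0,-0.8,0.062],[0,0,0,-0.8,0.062],[0,0,0,-0.6,0.062],[0,0,0,-0.1,0.062],[0,0,0,0,0.062]]' 40; python3 st.py;python3 -c "
from h import *
go([.4345,-.0505,.1],np.radians(25+180))"
```

```text
time_s: 70.3
tcp_pos: [0.5923, 0.1899, 0.1907]
orientation: [-0.026, -0.212, 0.977, 0.001]
force: [0.6, -0.3, -0.5]
width: 0.062
TILT [-2.88 -0.54] [0.5923 0.1899 0.1907] yaw -155.5 70.3
turn units (tool z): -0.06262790861489678  alt(half turn): 22.437372091385104 j6 -1.7125271917009872
shift after turn [ 0.2398 -0.1525  0.1008]
shift after alt turn [-0.2488  0.1502  0.0803]
shift now [ 0.2385 -0.1546  0.1007] tcp [0.5923 0.1899 0.1907] w 0.062 F [ 0.6 -0.3 -0.5] t 70.3 yaw -155.5 tilt -0.9987
```

```bash

python3 -m crank '[[0.01,-0.006,0,0,0.062],[0.02,-0.013,0,0,0.062],[0.02,-0.013,0,0,0.062],[0.02,-0.013,0,0,0.062],[0.02,-0.013,0,0,0.062],[0.02,-0.013,0,0,0.062],[0.02,-0.013,0,0,0.062],[0.02,-0.013,0,0,0.062],[0.02,-0.013,0,0,0.062],[0.02,-0.013,0,0,0.062],[0.02,-0.013,0,0,0.062],[0.01,-0.008,0,0,0.062],[0.004,-0.003,0,0,0.062],[0,0,0,0,0.062],[0,0,0,0,0.062]]' 40; python3 st.py;python3 -c "
from h import *
go([.4345,-.0505,.1],np.radians(25+180)); tiles()"
```

```text
time_s: 72.18
tcp_pos: [0.4386, -0.0492, 0.2006]
orientation: [-0.026, -0.208, 0.978, 0.0]
force: [-0.3, 0.2, 0.2]
width: 0.0622
TILT [-2.87 -0.59] [ 0.4386 -0.0492  0.2006] yaw -155.94 72.17
turn units (tool z): -0.11726452360043114  alt(half turn): 22.382735476399567 j6 -2.105625318276847
shift after turn [-0.0008 -0.0006  0.1007]
shift after alt turn [-0.0093 -0.0016  0.1003]
shift now [-0.0008 -0.0007  0.1007] tcp [ 0.4386 -0.0492  0.2006] w 0.0622 F [-0.3  0.2  0.2] t 72.17 yaw -155.94 tilt -0.9987
top 0.66 [0.5849 0.2961] long-axis yaw 18.3 size [46.5 70.9] rect [584.5 296.2] [75.8 47.5] 13.6
top 0.65 [0.5981 0.1994] long-axis yaw 8.5 size [45.3 69.7] rect [598.  199.4] [70.7 46.1] 7.3
side 0.93 [0.5704 0.211 ] long-axis yaw 142.9 size [37.8 71.3] rect [571.4 211.4] [42.8 79.6] 66.2
side 0.83 [0.5841 0.1126] long-axis yaw 140.3 size [44.  79.6] rect [584.4 112. ] [48.5 87.7] 65.2
side 0.57 [ 0.4321 -0.0505] long-axis yaw 32.4 size [49.5 69.2] rect [431.5 -51.1] [70.6 51. ] 25.4
```

```bash
python3 -c "
from h import *
p=arm.read_camera('side'); u=proj(p,rackT(RK,[0,.15,.08])); crop(p,u[0],u[1],120,90,6,f'pics/x.png')
p=arm.read_camera('top'); u=proj(p,rackT(RK,[0,.12,.08])); crop(p,u[0],u[1],120,90,6,f'pics/x2.png')"
```

```text
(no output)
```

View pics/x.png

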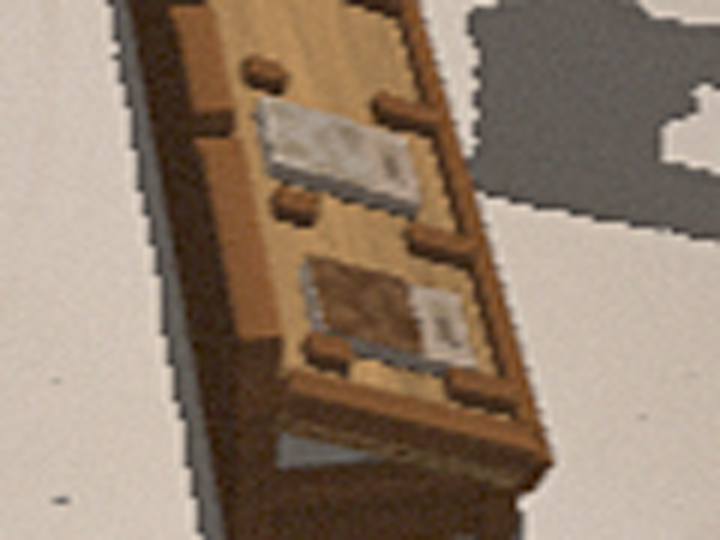

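View pics/x2.png

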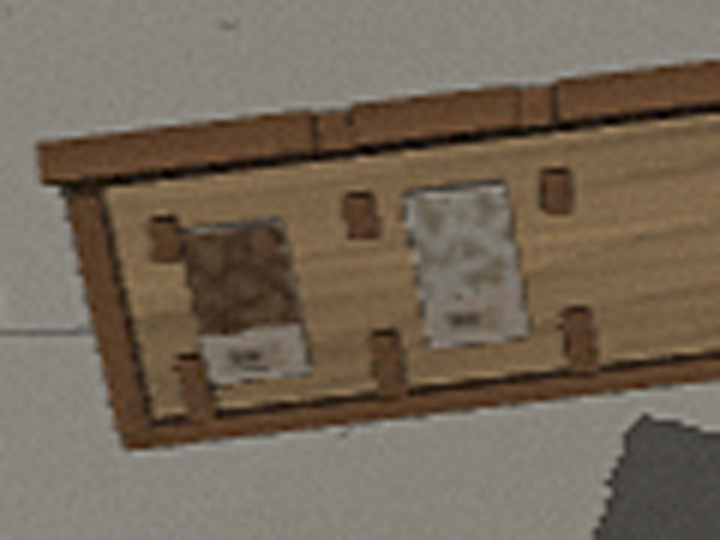

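```bash

python3 -m crank '[[-0.001,-0.0005,0.01,-0.1,0.062],[0,0,0.02,0,0.062],[0,0,0.02,0,0.062],[0,0,0.02,0,0.062],[0,0,0.02,0,0.062],[0,0,0.02,0,0.062],[0,0,0.02,0,0.06],[0,0,0.02,0,0.06],[0,0,0.01,0,0.06],[0,0,0,0,0.06],[0,0,0,0,0.06]]' 40; python3 st.py;python3 -c "
from h import *
go([.434,-.0505,-.001],np.radians(25+180))
p=arm.read_camera('side'); u=proj(p,pose()[0]); crop(p,u[0],u[1],120,90,6,f'pics/y.png')"
```

```text
time_s: 73.85
tcp_pos: [0.4308, -0.0503, 0.0316]
orientation: [-0.026, -0.218, 0.975, 0.001]
force: [0.6, 0.6, -0.2]
width: 0.0601
TILT [-2.96 -0.58] [ 0.4308 -0.0503  0.0316] yaw -154.74 73.85
turn units (tool z): 0.032764789925218245  alt(half turn): -22.467235210074783 j6 -2.11515277808671
shift after turn [-0.0045 -0.0019  0.0324]
shift after alt turn [0.0012 0.0011 0.0327]
shift now [-0.0045 -0.002   0.0324] tcp [ 0.4308 -0.0503  0.0316] w 0.0601 F [ 0.6  0.6 -0.2] t 73.85 yaw -154.74 tilt -0.9986
```

View pics/y.png

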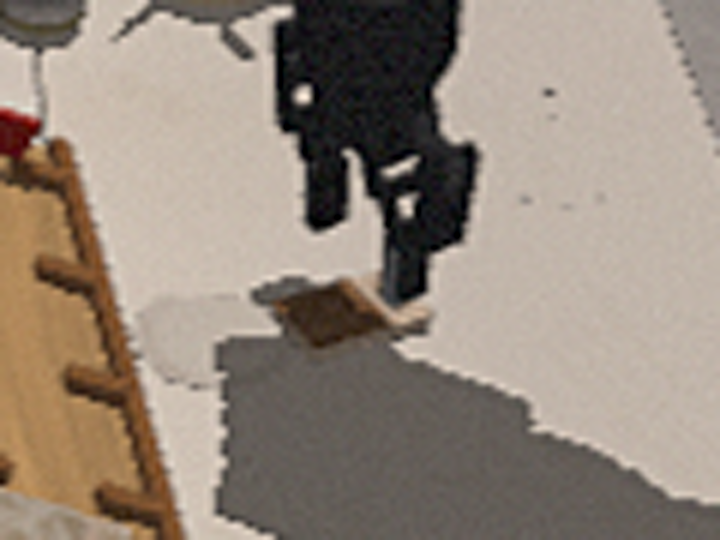

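```bash

python3 -m crank '[[-0.0035,-0.002,0.006,0,0.06],[-0.001,0,0.008,0,0.06],[0,0,0.008,0,0.06],[0,0,0.006,0,0.06],[0,0,0.002,0,0.06],[0,0,0,0,0.06]]' 40; python3 -c "
from h import *
go([.434,-.0505,-.001],np.radians(25+180))"
```

```text
time_s: 74.65
tcp_pos: [0.4353, -0.0506, 0.0001]
orientation: [-0.025, -0.218, 0.976, 0.0]
force: [-0.5, 0.2, 1.1]
width: 0.06
turn units (tool z): 0.032846378414640234  alt(half turn): -22.46715362158536 j6 -2.1099189596816723
shift after turn [0.0011 0.0006 0.0012]
shift after alt turn [-0.0012 -0.0007  0.0011]
shift now [0.0011 0.0007 0.0012] tcp [ 4.353e-01 -5.060e-02  1.000e-04] w 0.06 F [-0.5  0.2  1.1] t 74.65 yaw -154.74 tilt -0.9987
```

```bash

python3 -m crank '[[0.001,0.0005,0.001,0,0.055],[0,0,0,0,0.045],[0,0,0,0,0.03],[0,0,0,0,0.03],[0,0,0,0,0.03],[0,0,0,0,0.03],[0,0,0,0,0.03],[0,0,-0.005,0,0.03],[0,0,-0.01,0,0.03],[0,0,-0.02,0,0.03],[0,0,-0.03,0,0.03],[0,0,-0.03,0,0.03],[0,0,-0.03,0,0.03],[0,0,-0.03,0,0.03],[0,0,-0.01,0,0.03],[0,0,0,0,0.03]]' 40; python3 st.py; python3 -c "
from h import *
go(rackT(RK,[-.002,0,.12]),RK[2]+np.pi)
p=arm.read_camera('side'); u=proj(p,pose()[0]); crop(p,u[0],u[1],120,90,6,f'pics/z.png')"
```

```text
time_s: 76.65
tcp_pos: [0.4421, -0.0487, 0.1735]
orientation: [-0.024, -0.218, 0.976, -0.0]
force: [-0.1, -0.1, -1.5]
width: 0.0413
TILT [-2.66 -0.6 ] [ 0.4421 -0.0487  0.1735] yaw -154.74 76.65
turn units (tool z): 2.433461681487182  alt(half turn): -20.06653831851282 j6 -2.123287635770379
shift after turn [-0.1749  0.1422  0.0469]
shift after alt turn [ 0.1699 -0.1433  0.06  ]
shift now [-0.2125  0.0766  0.0445] tcp [ 0.4421 -0.0487  0.1735] w 0.0413 F [-0.1 -0.1 -1.5] t 76.65 yaw -154.74 tilt -0.9989
```

View pics/z.png

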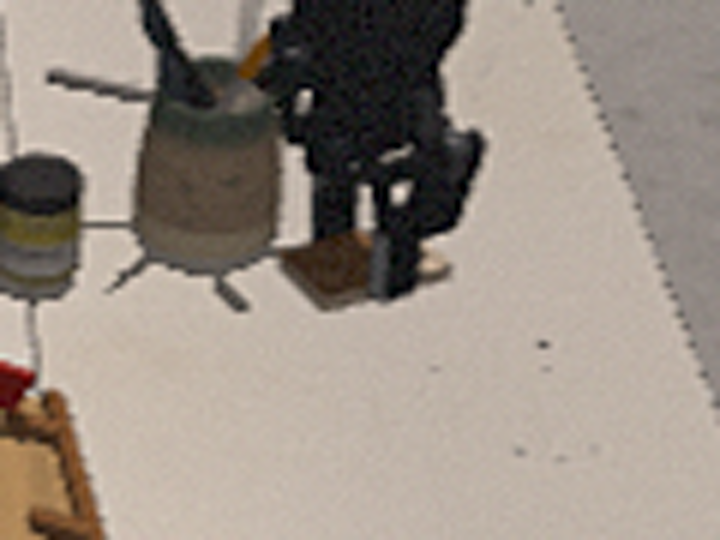

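```bash

python3 -m crank '[[0,0,0,0.8,0.03],[0,0,0,0.8,0.03],[0,0,0,0.7,0.03],[0,0,0,0.1,0.03],[-0.01,0.008,0,0,0.03],[-0.015,0.012,0,0,0.03],[-0.015,0.012,0,0,0.03],[-0.015,0.012,0,0,0.03],[-0.015,0.012,0,0,0.03],[-0.015,0.012,0,0,0.03],[-0.015,0.012,0,0,0.03],[-0.015,0.012,0,0,0.03],[-0.015,0.012,0,0,0.03],[-0.012,0.012,0,0,0.03],[-0.01,0.01,0,0,0.03],[-0.005,0.005,0,0,0.03],[0,0,0,0,0.03],[0,0,0,0,0.03]]' 40; python3 st.py; python3 -c "
from h import *
go(rackT(RK,[-.002,0,.12]),RK[2]+np.pi)"
```

```text
time_s: 78.95
tcp_pos: [0.5911, 0.1092, 0.1559]
orientation: [-0.03, -0.05, 0.998, -0.003]
force: [-0.9, 0.6, -0.8]
width: 0.0412
TILT [-3.39 -0.52] [0.5911 0.1092 0.1559] yaw -174.22 78.95
turn units (tool z): -0.0011519163913219351  alt(half turn): 22.498848083608678 j6 -1.5096957724441324
shift after turn [-0.0106  0.0008  0.0353]
shift after alt turn [ 0.0063 -0.0006  0.0364]
shift now [-0.0106  0.0008  0.0353] tcp [0.5911 0.1092 0.1559] w 0.0412 F [-0.9  0.6 -0.8] t 78.95 yaw -174.22 tilt -0.9982
```

```bash

python3 -m crank '[[-0.008,0.001,0.005,0,0.03],[-0.003,0,0.01,0,0.03],[-0.001,0,0.012,0,0.03],[0,0,0.012,0,0.03],[0,0,0.01,0,0.03],[0,0,0.005,0,0.03],[0,0,0,0,0.03],[0,0,0,0,0.03]]' 40; python3 st.py; python3 -c "
from h import *
go(rackT(RK,[-.002,0,.088]),RK[2]+np.pi)
p=arm.read_camera('side'); u=proj(p,pose()[0]); crop(p,u[0],u[1],120,90,6,f'pics/aa.png')"
```

```text
time_s: 79.95
tcp_pos: [0.5991, 0.1098, 0.0965]
orientation: [-0.031, -0.05, 0.998, -0.003]
force: [-0.5, 0.4, -0.2]
width: 0.041
TILT [-3.52 -0.55] [0.5991 0.1098 0.0965] yaw -174.29 79.95
turn units (tool z): -0.010104478996105788  alt(half turn): 22.489895521003895 j6 -1.5094650339898696
shift after turn [-0.001   0.0009  0.0085]
shift after alt turn [-0.0001 -0.0008  0.0085]
shift now [-0.001   0.0009  0.0085] tcp [0.5991 0.1098 0.0965] w 0.041 F [-0.5  0.4 -0.2] t 79.95 yaw -174.29 tilt -0.9981
```

View pics/aa.png

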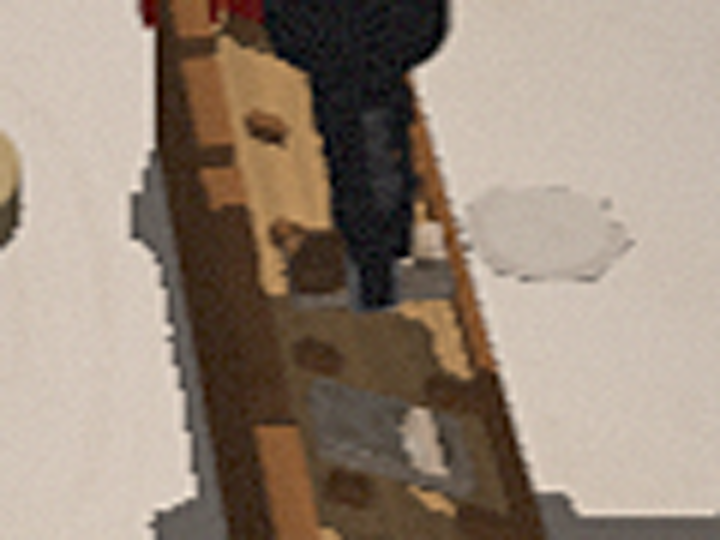

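```bash

python3 -m crank '[[-0.001,0.0009,0.004,0,0.03],[0,0,0.004,0,0.03],[0,0,0.002,0,0.03],[0,0,0,0,0.03]]' 20; python3 -m crank '[[-0.0005,0,0.003,0,0.03],[0,0,0.003,0,0.03],[0,0,0.001,0,0.03],[0,0,0,0,0.03]]' 20;python3 -c "
from h import *
go(rackT(RK,[-.002,.0,.078]),RK[2]+np.pi)"
```

```text
time_s: 80.5
tcp_pos: [0.6001, 0.1109, 0.0872]
orientation: [-0.03, -0.05, 0.998, -0.003]
force: [-0.4, -0.2, 3.8]
width: 0.041
time_s: 81.0
tcp_pos: [0.5998, 0.1104, 0.0834]
orientation: [-0.03, -0.05, 0.998, -0.003]
force: [-1.0, 0.6, 4.1]
width: 0.041
turn units (tool z): -0.013542704450150751  alt(half turn): 22.486457295549847 j6 -1.5077841357867594
shift after turn [0.     0.0003 0.0054]
shift after alt turn [-0.0007 -0.0003  0.0054]
shift now [0.     0.0003 0.0054] tcp [0.5998 0.1104 0.0834] w 0.041 F [-1.   0.6  4.1] t 81.0 yaw -174.32 tilt -0.9982
```

```bash

python3 -m crank '[[0,0,0.003,0,0.03],[0,0,0.003,0,0.03],[0,0,0.001,0,0.03],[0,0,0,0,0.03],[0,0,0,0,0.045],[0,0,0,0,0.055],[0,0,0,0,0.06],[0,0,0,0,0.06]]' 20; python3 -m crank '[[0,0,-0.01,0,0.06],[0,0,-0.02,0,0.06],[0,0,-0.03,0,0.06],[0,0,-0.03,0,0.06],[0,0,-0.03,0,0.06],[0,0,-0.03,0,0.06],[0,0,-0.02,0,0.06],[0,0,0,0,0.06]]'; python3 st.py; python3 -c "
from h import *
p=arm.read_camera('side'); u=proj(p,rackT(RK,[0,.08,.08])); crop(p,u[0],u[1],130,100,6,f'pics/ab.png')
tiles()
go(rackT(RK,[.055,-.2,.25]),RK[2]+np.pi/2)"
```

```text
time_s: 82.0
tcp_pos: [0.5994, 0.1103, 0.0795]
orientation: [-0.03, -0.049, 0.998, -0.003]
force: [-0.6, -0.5, -0.4]
width: 0.06
time_s: 83.0
tcp_pos: [0.6115, 0.1123, 0.2653]
orientation: [-0.025, -0.049, 0.998, -0.003]
force: [-0.4, 0.7, -0.7]
width: 0.06
TILT [-2.88 -0.45] [0.6115 0.1123 0.2653] yaw -174.34 83.0
top 0.75 [0.592  0.1987] long-axis yaw 15.8 size [43.  57.6] rect [592.6 198.5] [60.4 43.8] 9.6
top 0.58 [0.5883 0.3127] long-axis yaw 7.7 size [14.8 63.4] rect [584.5 313.7] [65.8 16.5] 4.4
top 0.56 [0.5954 0.1107] long-axis yaw 153.6 size [39.  54.9] rect [598.8 113.2] [44.3 59.9] 88.9
side 0.77 [0.5919 0.0263] long-axis yaw 135.4 size [41.7 75. ] rect [591.  25.] [49.1 81.7] 64.9
side 0.74 [0.5721 0.2119] long-axis yaw 142.1 size [42.3 75.5] rect [571.1 212. ] [49.4 84.1] 68.8
side 0.65 [0.5846 0.112 ] long-axis yaw 136.3 size [43.4 79.5] rect [584.9 111.9] [48.4 89.3] 60.0
turn units (tool z): 11.232314885155636  alt(half turn): -11.267685114844364 j6 -1.5073763379715042
shift after turn [-0.2005  0.0468 -0.0009]
shift after alt turn [ 0.1992 -0.0467  0.0227]
shift now [-0.0479 -0.2001  0.0088] tcp [0.6095 0.1119 0.2609] w 0.0602 F [-0.8 -0.1 -0.6] t 83.25 yaw -174.35 tilt -0.9983
```

View pics/ab.png

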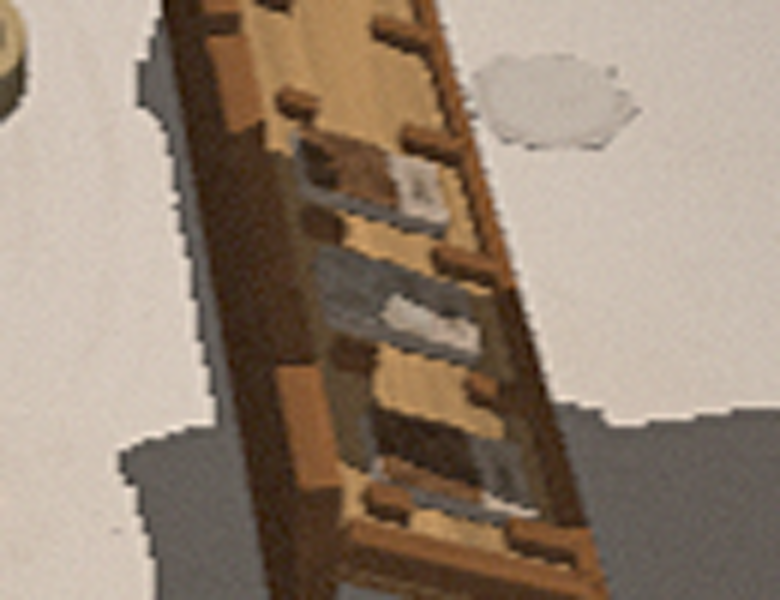

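```bash

python3 -m crank '[[-0.004,-0.02,0,0,0.06],[-0.005,-0.025,0,0,0.06],[-0.006,-0.03,0,0,0.06],[-0.006,-0.03,0,0,0.06],[-0.006,-0.03,0,0,0.06],[-0.006,-0.025,0,0,0.06],[-0.006,-0.02,0,0,0.06],[-0.004,-0.01,0,0,0.06],[-0.004,-0.005,0,0,0.06],[0,0,0,0,0.06],[0,0,0,0,0.06]]' 60; python3 st.py; python3 -c "
from h import *
go(rackT(RK,[.055,-.2,.25]),RK[2]+np.pi)"
```

```text
time_s: 84.62
tcp_pos: [0.6758, -0.0904, 0.251]
orientation: [-0.035, -0.049, 0.998, -0.003]
force: [-0.7, -0.0, 0.1]
width: 0.0599
TILT [-3.97 -0.58] [ 0.6758 -0.0904  0.251 ] yaw -174.37 84.62
turn units (tool z): -0.020045693351746413  alt(half turn): 22.479954306648253 j6 -1.8039848119246051
shift after turn [-0.0014  0.0078  0.0009]
shift after alt turn [ 0.0012 -0.0078  0.0011]
shift now [-0.0014  0.0078  0.0009] tcp [ 0.6758 -0.0904  0.251 ] w 0.0599 F [-0.7 -0.   0.1] t 84.62 yaw -174.37 tilt -0.9975
```

```bash

python3 -m crank '[[0,0.06,0,0,0.06],[0,-0.06,0,0,0.06],[0,0.06,0,0,0.06],[0,-0.06,0,0,0.06],[0,0.06,0,0,0.06],[0,-0.06,0,0,0.06],[0,0.06,0,0,0.06],[0,-0.06,0,0,0.06],[0,0.06,0,0,0.06],[0,-0.06,0,0,0.06],[0,0.06,0,0,0.06],[0,-0.06,0,0,0.06],[0,0.06,0,0,0.06],[0,-0.06,0,0,0.06],[0,0.06,0,0,0.06],[0,-0.06,0,0,0.06],[0,0.06,0,0,0.06],[0,-0.06,0,0,0.06],[0,0,0,0,0.06],[0,0,0,0,0.06]]' >/dev/null; python3 st.py; 
python3 -m crank '[[0,0.06,0,0,0.06],[0,-0.06,0,0,0.06],[0,0.06,0,0,0.06],[0,-0.06,0,0,0.06],[0,0.06,0,0,0.06],[0,-0.06,0,0,0.06],[0,0.06,0,0,0.06],[0,-0.06,0,0,0.06],[0,0.06,0,0,0.06],[0,-0.06,0,0,0.06],[0,0.06,0,0,0.06],[0,-0.06,0,0,0.06],[0,0.06,0,0,0.06],[0,-0.06,0,0,0.06],[0,0.06,0,0,0.06],[0,-0.06,0,0,0.06],[0,0.06,0,0,0.06],[0,-0.06,0,0,0.06],[0,0,0,0,0.06],[0,0,0,0,0.06]]' >/dev/null; python3 st.py; python3 -c "
from h import *
go(rackT(RK,[.055,-.2,.25]),RK[2]+np.pi)"
```

```text
TILT [-3.12 -0.49] [ 0.682  -0.0813  0.2568] yaw -172.56 87.12
TILT [-2.5  -0.39] [ 0.6852 -0.0742  0.2604] yaw -171.86 89.62
turn units (tool z): 0.29332563233676257  alt(half turn): -22.206674367663236 j6 -1.8286594916632282
shift after turn [ 0.0093 -0.0074  0.0108]
shift after alt turn [-0.0102  0.0074  0.0099]
shift now [ 0.0095 -0.0069  0.0108] tcp [ 0.6852 -0.0742  0.2604] w 0.06 F [ 0.6  0.8 -0.1] t 89.62 yaw -171.86 tilt -0.999
```

```bash

python3 -m crank '[[0,0,0,0.3,0.06],[0,0,0,0,0.06],[0.009,-0.007,0,0,0.06],[0,0,0,0,0.06],[0,0,0,0,0.06]]' >/dev/null; python3 st.py; python3 -c "
from h import *
go(rackT(RK,[.055,-.2,.155]),RK[2]+np.pi)
p=arm.read_camera('side'); u=proj(p,rackT(RK,[.055,-.2,.18])); crop(p,u[0],u[1],130,100,6,f'pics/ac.png')"
```

```text
TILT [-2.53 -0.39] [ 0.6754 -0.0825  0.261 ] yaw -174.27 90.25
turn units (tool z): -0.007974394726775252  alt(half turn): 22.492025605273223 j6 -1.7998397126975507
shift after turn [-0.0056  0.0002  0.1059]
shift after alt turn [-0.0039  0.0003  0.106 ]
shift now [-0.0056  0.0002  0.1059] tcp [ 0.6754 -0.0825  0.261 ] w 0.0602 F [ 0.2 -0.6 -0.2] t 90.25 yaw -174.27 tilt -0.999
```

View pics/ac.png

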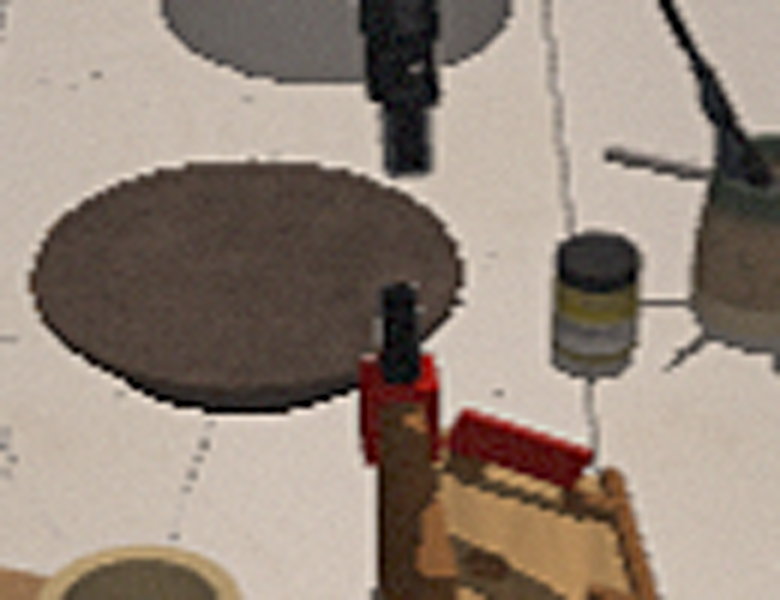

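```bash

python3 -m crank '[[-0.002,0,0.01,0,0.06],[-0.002,0,0.02,0,0.06],[-0.001,0,0.02,0,0.06],[0,0,0.02,0,0.06],[0,0,0.015,0,0.06],[0,0,0.01,0,0.06],[0,0,0.005,0,0.06],[0,0,0,0,0.06],[0,0,0,0,0.06]]' 60; python3 st.py; python3 -c "
from h import *
go(rackT(RK,[.055,-.2,.153]),RK[2]+np.pi)
p=arm.read_camera('side'); u=proj(p,rackT(RK,[.055,-.2,.16])); crop(p,u[0],u[1],130,100,6,f'pics/ad.png')"
```

```text
time_s: 91.42
tcp_pos: [0.6751, -0.0822, 0.1513]
orientation: [-0.024, -0.05, 0.998, -0.002]
force: [-0.4, -0.2, 0.9]
width: 0.0601
TILT [-2.74 -0.36] [ 0.6751 -0.0822  0.1513] yaw -174.23 91.42
turn units (tool z): -0.003230406741824208  alt(half turn): 22.496769593258175 j6 -1.7972335996998394
shift after turn [-0.001  -0.0004 -0.0018]
shift after alt turn [ 0.0012  0.0004 -0.0017]
shift now [-0.001  -0.0004 -0.0018] tcp [ 0.6751 -0.0822  0.1513] w 0.0601 F [-0.4 -0.2  0.9] t 91.42 yaw -174.23 tilt -0.9988
```

View pics/ad.png

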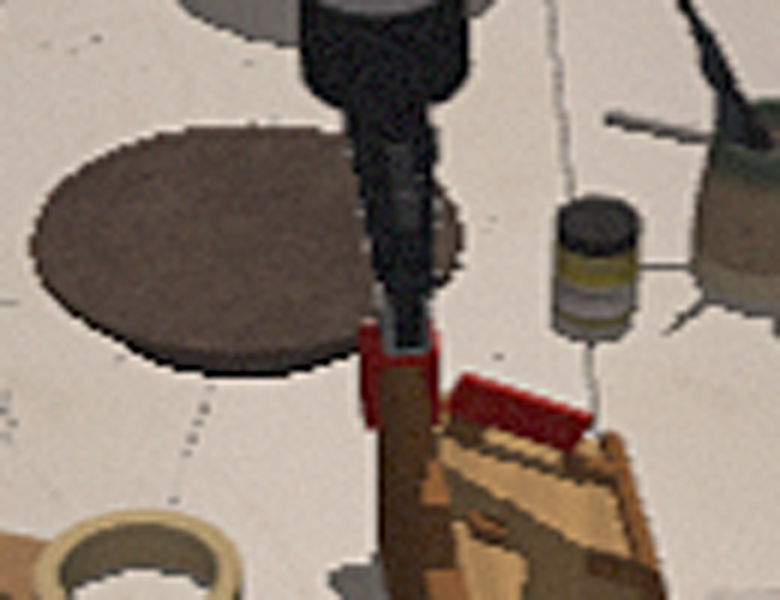

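```bash

python3 -m crank '[[0,0,0,0,0.03],[0,0,0,0,0.0],[0,0,0,0,0],[0,0,0,0,0],[0,0,0,0,0],[0,0,0,0,0]]' 60; python3 -m crank '[[0,0,-0.005,0,0],[0,0,-0.005,0,0],[0,0,-0.005,0,0],[0,0,-0.001,0,0],[0,0,0,0,0]]'; python3 st.py; python3 -c "
from h import *
go(rackT(RK,[.055,-.04,.17]),RK[2]+np.pi)
p=arm.read_camera('side'); u=proj(p,rackT(RK,[.055,-.2,.16])); crop(p,u[0],u[1],130,100,6,f'pics/ae.png')"
```

```text
time_s: 92.22
tcp_pos: [0.6759, -0.0823, 0.1527]
orientation: [-0.023, -0.05, 0.998, -0.002]
force: [-0.7, -0.6, -0.7]
width: 0.023
time_s: 92.85
tcp_pos: [0.6763, -0.0822, 0.1695]
orientation: [-0.023, -0.05, 0.998, -0.002]
force: [-0.4, 0.2, -1.8]
width: 0.0231
TILT [-2.65 -0.38] [ 0.6763 -0.0822  0.1695] yaw -174.23 92.85
turn units (tool z): -0.002340717597870102  alt(half turn): 22.49765928240213 j6 -1.7974632090661056
shift after turn [ 0.      0.1596 -0.0009]
shift after alt turn [ 0.     -0.1596 -0.0002]
shift now [ 1.000e-04  1.596e-01 -9.000e-04] tcp [ 0.6763 -0.0822  0.1695] w 0.0231 F [-0.4  0.2 -1.8] t 92.85 yaw -174.23 tilt -0.9989
```

View pics/ae.png

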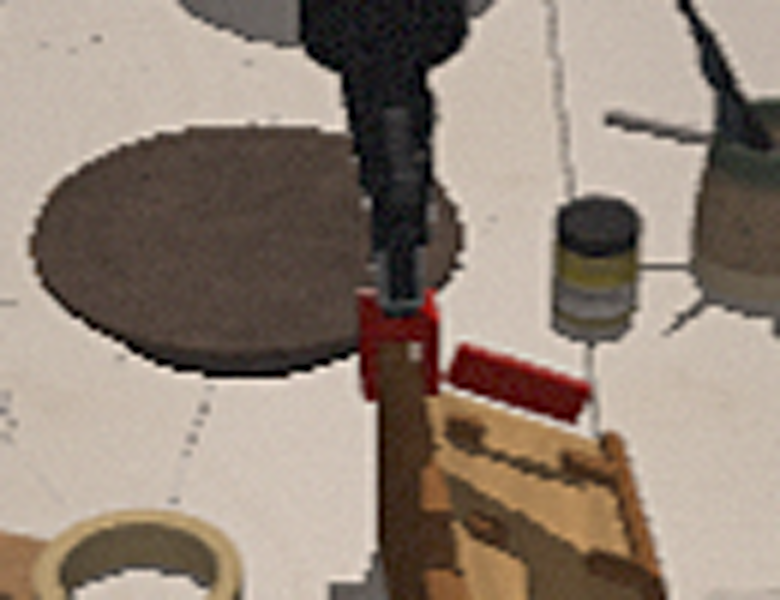

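```bash

python3 -m crank '[[0,0.008,0,0,0],[0,0.015,0,0,0],[0,0.015,0,0,0],[0,0.015,0,0,0],[0,0.015,0,0,0],[0,0.015,0,0,0],[0,0.015,0,0,0],[0,0.015,0,0,0],[0,0.012,0,0,0],[0,0.008,0,0,0],[0,0.004,0,0,0],[0,0,0,0,0],[0,0,0,0,0]]' 60; python3 st.py; python3 -c "
from h import *
go(rackT(RK,[.055,-.04,.17]),RK[2]+np.pi)"
```

```text
time_s: 94.52
tcp_pos: [0.661, 0.0649, 0.1687]
orientation: [-0.024, -0.051, 0.998, -0.002]
force: [0.5, 1.1, -1.8]
width: 0.0229
TILT [-2.69 -0.37] [0.661  0.0649 0.1687] yaw -174.16 94.53
turn units (tool z): 0.006020279586722715  alt(half turn): -22.49397972041328 j6 -1.5901962593723562
shift after turn [-0.0003  0.0118 -0.0013]
shift after alt turn [ 0.0004 -0.0118 -0.0012]
shift now [-0.0003  0.0118 -0.0013] tcp [0.661  0.0649 0.1687] w 0.0229 F [ 0.5  1.1 -1.8] t 94.53 yaw -174.16 tilt -0.9989
```

```bash

python3 -m crank '[[0,0.005,0,0,0],[0,0.004,0,0,0],[0,0.002,0,0,0],[0,0.0005,0,0,0],[0,0,0,0,0],[0,0,0,0,0]]' 60; python3 -c "
from h import *
go(rackT(RK,[.055,-.04,.17]),RK[2]+np.pi)
p=arm.read_camera('side'); u=proj(p,rackT(RK,[.055,-.04,.15])); crop(p,u[0],u[1],130,100,6,f'pics/af.png')"
```

```text
time_s: 95.28
tcp_pos: [0.6599, 0.0763, 0.1687]
orientation: [-0.024, -0.05, 0.998, -0.002]
force: [-0.7, -0.2, -1.7]
width: 0.023
turn units (tool z): -0.0012681918735015017  alt(half turn): 22.498731808126497 j6 -1.5726083578902588
shift after turn [-0.0003  0.0003 -0.0014]
shift after alt turn [ 0.0004 -0.0003 -0.0013]
shift now [-0.0003  0.0003 -0.0014] tcp [0.6599 0.0763 0.1687] w 0.023 F [-0.7 -0.2 -1.7] t 95.28 yaw -174.22 tilt -0.9989
```

View pics/af.png

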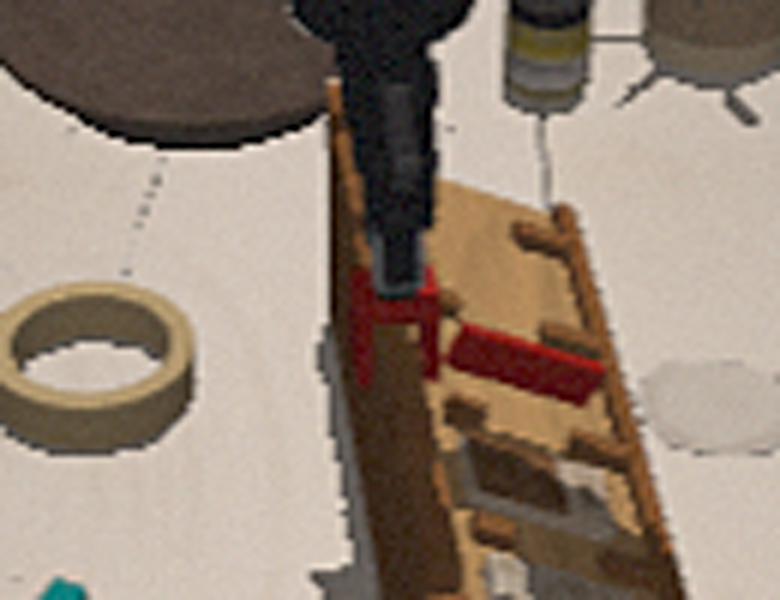

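```bash

python3 -m crank '[[0,0.0007,0.003,0,0],[0,0,0.004,0,0],[0,0,0.004,0,0],[0,0,0.003,0,0],[0,0,0.0015,0,0],[0,0,0,0,0],[0,0,0,0,0]]' 60; python3 -c "
from h import *
go(rackT(RK,[.055,-.04,.1525]),RK[2]+np.pi)"
```

```text
time_s: 96.2
tcp_pos: [0.6591, 0.0768, 0.1527]
orientation: [-0.024, -0.05, 0.998, -0.002]
force: [0.3, -0.4, -1.2]
width: 0.0231
turn units (tool z): -0.002579313020885963  alt(half turn): 22.497420686979115 j6 -1.571578270619644
shift after turn [-0.001  -0.0002  0.0001]
shift after alt turn [0.001  0.0002 0.0002]
shift now [-0.001  -0.0002  0.0001] tcp [0.6591 0.0768 0.1527] w 0.0231 F [ 0.3 -0.4 -1.2] t 96.2 yaw -174.23 tilt -0.9989
```

```bash

python3 -m crank '[[0,0,0.0015,0,0],[0,0,0,0,0],[0,0,0,0,0]]' 60;  python3 -m crank '[[0,0,0,0,0.03],[0,0,0,0,0.045],[0,0,0,0,0.05],[0,0,0,0,0.05],[0,0,-0.01,0,0.05],[0,0,-0.02,0,0.06],[0,0,-0.03,0,0.06],[0,0,-0.03,0,0.06],[0,0,-0.03,0,0.06],[0,0,0,0,0.06]]'; python3 -c "
from h import *
p=arm.read_camera('side'); u=proj(p,rackT(RK,[.055,-.04,.13])); crop(p,u[0],u[1],130,100,6,f'pics/ag.png')
print([(pix(d['location']),d['p']) for d in arm.mark_of(p,'stop')],proj(p,rackT(RK,[[.055,-.04,.134],[.055,-.04,.144]])))"
```

```text
time_s: 96.58
tcp_pos: [0.6594, 0.0768, 0.1527]
orientation: [-0.023, -0.05, 0.998, -0.002]
force: [0.4, 0.6, -2.0]
width: 0.0231
time_s: 97.82
tcp_pos: [0.6669, 0.0778, 0.2838]
orientation: [-0.02, -0.05, 0.999, -0.002]
force: [-0.4, -0.5, -0.1]
width: 0.0598
[(array([297.728, 245.52 ]), 0.7), (array([237.184, 302.976]), 0.69), (array([322.88, 294.  ]), 0.54)] [[296.27708668 247.43189855]
 [296.30493178 244.29128459]]
```

View pics/ag.png

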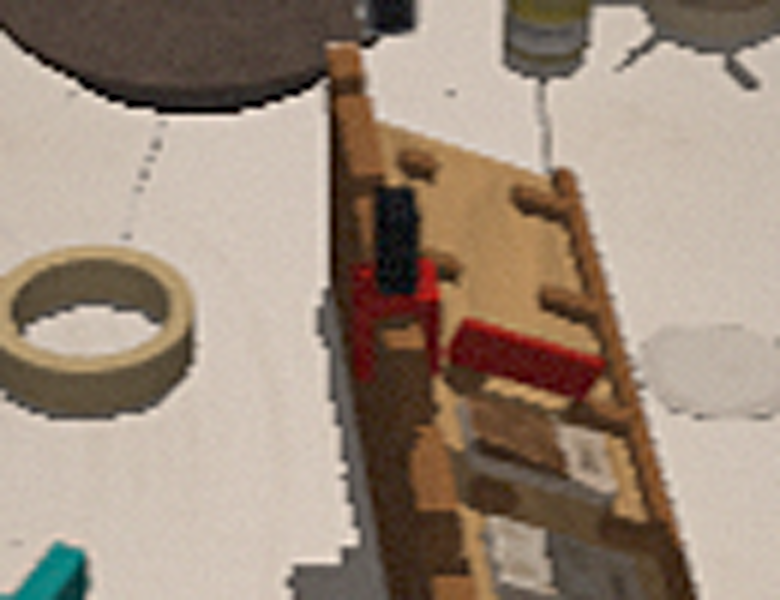

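```bash
python3 -c "
from h import *
def ov(p,yc,fn,dz):
    im=cv2.resize(p['img'],None,fx=8,fy=8,interpolation=cv2.INTER_CUBIC)
    def poly(x0,x1,y0,y1,z,c):
        q=rackT(RK,[(x0,yc+y0,z+dz),(x1,yc+y0,z+dz),(x1,yc+y1,z+dz),(x0,yc+y1,z+dz)])
        cv2.polylines(im,[np.int32(proj(p,q)*8+4)],True,c,1)
    poly(.046,.064,-.012,.012,.184,(0,255,0)); poly(.046,.064,-.012,.012,.142,(255,255,0)); poly(.0415,.0685,-.015,.015,.1,(255,0,255))
    u=(proj(p,rackT(RK,[.055,yc,.14]))*8).astype(int); cv2.imwrite(fn,im[u[1]-220:u[1]+220,u[0]-220:u[0]+220])
p=arm.read_camera('side'); ov(p,-.04,'pics/ah0.png',0); ov(p,-.04,'pics/ah1.png',.01)
a=np.hstack([cv2.imread('pics/ah0.png')[:,50:430],cv2.imread('pics/ah1.png')[:,50:430]]);cv2.imwrite('pics/ah.png',a)
"
```

```text
(no output)
```

View pics/ah.png

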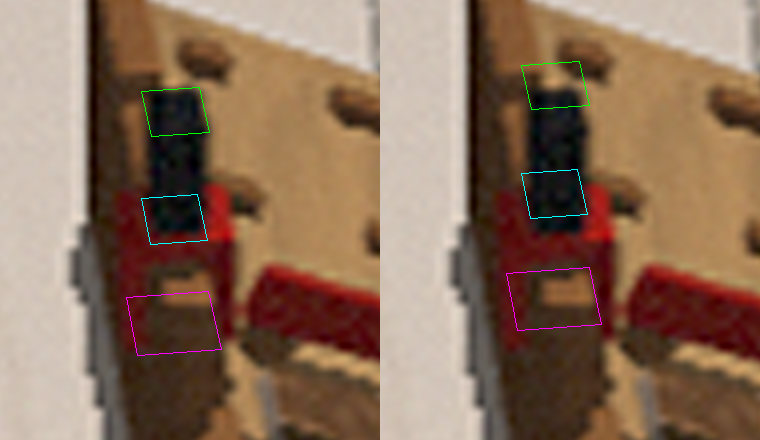

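```bash
python3 -m crank '[[0.03,0,-0.01,0,0.06],[0.04,0,0,0,0.06],[0.04,0,0,0,0.06],[0.04,0,0,0,0.06],[0.04,0,0,0,0.06],[0.03,0,0,0,0.06],[0,-0.04,0,0,0.06],[0,-0.04,0,0,0.06],[0,-0.05,0,0,0.06],[0,-0.05,0,0,0.06],[0,-0.05,0,0,0.06],[0,-0.05,0,0,0.06],[0,-0.03,0,0,0.06],[0,0,0,0,0.06]]'; python3 -c "
from h import *
p=arm.read_camera('top'); u=proj(p,rackT(RK,[0,.03,.1])); crop(p,u[0],u[1],190,110,4.2,'pics/ai.png')
s=arm.read_camera('side'); u=proj(s,rackT(RK,[0,.03,.1])); crop(s,u[0],u[1],160,130,4.5,'pics/aj.png')
r=[arm.mark_of(q,'stop') for q in (p,s)]
for q,a in zip((p,s),r): print([(pix(d['location']).round(1),round(d['p'],2)) for d in a],proj(q,rackT(RK,[[.055,-.04,.134],[.055,-.04,.144]])).round(1))
"
```

```text
time_s: 99.72
tcp_pos: [0.4603, -0.2614, 0.283]
orientation: [-0.04, -0.052, 0.998, 0.001]
force: [0.2, 0.8, 1.2]
width: 0.0601
[(array([288.6, 170.2]), 0.8), (array([317.5, 225.3]), 0.67)] [[318.7 225.7]
 [318.6 225.1]]
[(array([233.1, 305.7]), 0.78), (array([297.9, 245.4]), 0.65)] [[296.3 247.4]
 [296.3 244.3]]
```

View pics/ai.png

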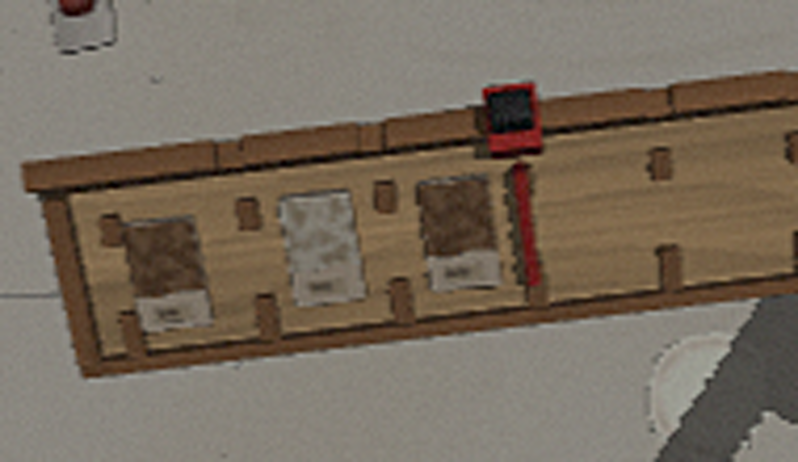

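View pics/aj.png

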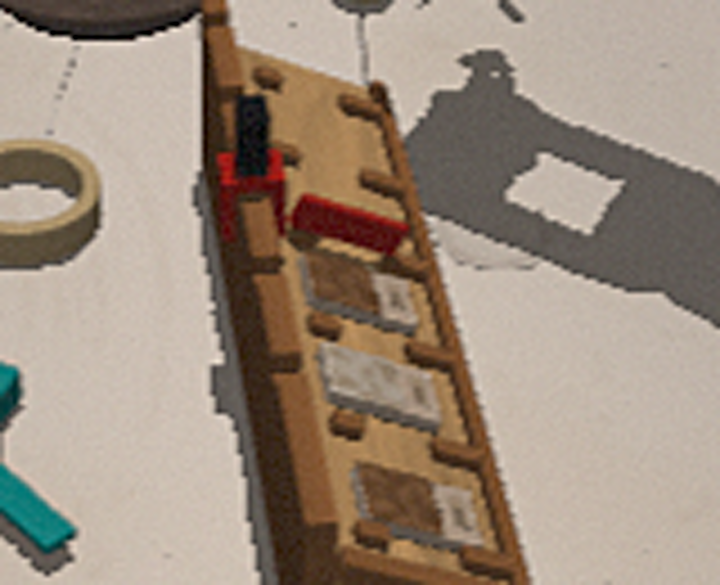

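```bash
python3 -c "
from rig import arm
print(arm.hand_in(), arm.get_obs()['time_s'])"
```

```text
the job is handed in; nothing more can be done
the job is handed in; nothing more can be done
```

The job is handed in, at about 100 s of the 210 s allowed. The report gave no verdict.

**What I did:** I moved the red stop from notch 1 to notch 5, astride the rail. Then I laid the three tiles that were on the table: brown in bay 1, cream in bay 2, brown in bay 3. The sea-blue tile was absent. Last I brought the stop back to notch 3, just past the last tile. I did not touch the jars or the turquoise look-alike.

**Last checks:**
- **Tiles:** both cameras showed the three tiles lying flat, long side up the slope, in bays 1 to 3.
- **Stop:** its handle matched the seated overlay and not the one 10 mm higher. The gripper let it go at the same height at which it had picked it up seated in notch 5.
- **Arm:** it was clear of everything.

**What disagreed or went wrong:**
- **Bay 1 tile:** after I placed it, it was shifted about 12 mm toward the cheek, probably by the announced knock. It lies flat against the divider, inside its bay, so I left it.
- **Stop height:** the network's mark for the stop fell between the seated and raised rows. I relied on the overlay and did not press the stop down to confirm.
- **Gripper tilt:** the gripper drifted to several degrees of tilt during the run. I worked it back to about 2 to 3 degrees before two of the remaining steps.

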